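Roll the spice tin onto its mark and chock it

ROBOT

A 7-joint arm with a two-finger parallel gripper is mounted at the origin on the work surface. World frame = base frame: x ahead of the robot, y to its left, z up, the work surface at z = 0. Lengths are in m, angles in degrees, forces in N, time in s.
With the tool pointing down it reaches from about 0.35 to 0.9 m from the base axis. Payload 19.9 kg.
Tool frame: the origin (TCP) lies at the very end of the fingers, on their centre line; the grasp point (between the pads) lies 19 mm behind it; z points along the fingers, y is the line along which they close (so a half turn about z gives the same grasp; the last joint's range is limited). The gripper opens to 94 mm and grips with 3 to 60 N. Pads are 16 mm wide; open, the fingers measure 119 mm over their backs; the gripper's body (75 mm by 177 mm) begins 78 mm behind the grasp point.
Start: joints at [62.71, 23.915, -0.59, 92.452, 0.269, 63.638, -3.037], TCP at [0.263, -0.567, 0.205] pointing down, gripper open.
Joint ranges: [-161.28, 161.28], [-22.2, 115.67], [-73.04, 71.86], [3.21, 147.25], [-68.34, 248.33], [10.77, 114.83], [-161.83, 161.83]. Speed limits (degrees/s): [108.29, 108.29, 136.94, 136.94, 172.46, 172.46, 172.46].

INTERFACE

Orientations are given as [roll, pitch, yaw] about the fixed x, y, z axes, in that order (R = Rz(yaw) Ry(pitch) Rx(roll)).
In Python, from workcell import arm gives the robot as it stands. The module is installed in compiled form; this text tells all that it offers.
- The arm moves only by the shell command python3 -m jog 'ROWS' [FORCE]. ROWS is JSON, a list of rows, each an object of numbers: "x", "y", "z": the shift along the tool's x, y, z in cm; "rx", "ry", "rz": the turn, a rotation vector about the tool's x, y, z in degrees; "claw": the opening, from 0 (shut) to 1 (fully open). A call has 1 to 20 rows; each row shifts and turns the commanded pose from where the row before left it, along the tool's axes as they then stand; what a row does not reach is not made up. A row lasts 1/12 s, in which the tool goes at most 41.7 mm and 7.16 degrees, less where a joint would pass 70% of its speed; a pose out of reach is approached as far as the arm can. A call with a gripper value outside its range is refused whole. The fingers move at their own pace and stop on an object; FORCE is the grip in N (left out, the last holds). Time passes only in rows, so rows that do not move let the fingers close. It gives the time, the measured TCP pose, the force, the opening and the grip force at its end, in the units of the state.
- arm.sense(): the state, without advancing time (a new reading comes with each control period).
- arm.get_image(name): name is "scene" or "side" or "wrist"; returns a dict with "img" (384x512x3 uint8, blue, green, red), "z_map" (384x512 float32, m along the optical axis (not along the pixel's ray), 0 where there is no reading), "K" (3x3 intrinsics, pixels), "pose" (4x4, takes a point from camera to world coordinates). Camera axes: x right, y up, looking along -z (the intrinsics and any distortion apply to the point x, -y, -z); pixel columns grow to the right and rows downward; lengths in m; the calibration is good to about 2 mm. A picture is of the moment at which its call begins.
- arm.hand_in(): hands the job in; it is judged then, once.
Trained networks look in a picture, given as the dict that the camera call returned (one of the last four; its "shot" number tells which), for a name from the list of things; names that differ only in an ending like _2 or _b are one class to them, and where a whole thing is asked for, a point or a joint stands for the part that bears it (a point fixed in the world has none). Each returns a list of dicts, best first, with "p" (0 to 1); they miss things now and then, are a little off and sometimes report something else, mostly with a low value. They report only what shows in the picture. A call takes as long as a camera call. They do not tell look-alikes from the thing itself.
- arm.look_for(query, picture): "at" ([x, y, z] in m, in world coordinates, good to about 4 mm: the middle of the surface that is visible of it).
- arm.outline_of(query, picture): "region" (384x512 bool, what is visible of it).
- arm.place_of(query, picture): "at" ([x, y, z] in m, in world coordinates, good to about 4 mm: a listed point, or the origin of a listed thing).
The state is a dict: "time": time; "joint_positions": joint angles; "joint_vel": joint speeds; "joint_torque": joint torques, N m; "position": TCP position; "tcp_rot": TCP orientation; "force": force on the tool from outside, world axes, zero at the start; "ft_torque": the same for the moment, N m; "grip_width": finger opening in m; "gripper_force": force on a finger pad.
Only numpy, scipy, OpenCV 4.12 (cv2) and the standard library are available. Lean on these libraries where they do the work, as an engineer would, in place of code of your own. Each camera call takes 0.05 s, during which the arm holds its last target. There are 200 camera calls.

TASK

With closed or nearly closed fingertips resting lightly on top of the orange-banded spice tin, roll it forward, as you would a rolling pin under your hand, up onto the dark mat and stop it on the yellow line; never push it from behind, grip it, lift it, or press hard enough to dent it. Once the tin lies still on the line, set the blue chock flat on the mat on the tin's far side, centred and low toe towards the tin and close up to it, so that the tin cannot roll on; leave everything else on the shelf where it is.

Things in the scene. Friction and masses are not known exactly. Their poses are not given: they have to be found in the camera images.
- tin: steel spice tin on its side: cylinder 66 mm across, 110 mm long, orange band, 0.35-0.7 kg. Origin mid-axis, y along its axis (x, z turn as it rolls). Starts on the shelf 76-100 mm short of the line, nearly parallel to it. Dents over 20 N: touch down at under 10 mm/s. Touch only its upper 15 mm. A fingertip rolling it goes twice as far as the tin, so use several short strokes
- mat: dark rubber mat let into the shelf, 178 mm long (x), 150 mm wide (y), firm. Its flat top stands proud of the shelf by 2 to 8 mm, differently each time and not shown by this pose: feel for it. Origin at shelf height, under the middle of the yellow line; x is the direction in which the tin is to roll, z up. Far edge at x = +130 mm, near edge at x = -48 mm
- edge (a point): middle of the mat's square near edge, at shelf height, 48 mm before the line; axes as the mat's. The tin meets this step 11 to 22 mm before its axis is over it and rises 2 to 8 mm until it is. Rolling it up by a fingertip on top takes roughly 3 to 7 N of downward press; with less the fingertip slips. Let go part-way up, it rolls back
- mark (a point): the middle of the yellow line, 5 mm wide and straight across the whole mat; this point is at shelf height, below the mat's top. Axes as the mat's: x in the rolling direction, y along the line. The tin is on the mark when its axis lies straight above the line
- chock: blue plastic chock, 80 g, L-shaped in side view: a low toe (10 mm high, with white ribs) at its -x half and a grip block (30 mm high) at its +x half. 36 mm long (x), 44 mm wide (y). Origin at the centre of its underside. The grip block spans x = 0 to 18 mm over the whole 44 mm width; take it across the width (fingers closing along y). It starts flat on the shelf
- toe (a point): the top front edge of the chock's toe, at x = -18 mm, y = 0, z = 10 mm in the chock's frame. When it just touches the tin on the mat it is 24 mm (horizontally) from the tin's axis, tucked under the tin's bulge: a chock lowered straight there would strike the tin, so set it down some 15 mm off and slide it in along the mat
- tumbler: steel tumbler, 74 mm across, 105 mm tall, standing; origin at the centre of its underside; leave alone
- opener: red plastic lid-opener, about 170 mm long, 14 mm high, lying; origin under its neck; leave alone
- brush: small silicone brush with grey handle, 170 mm long, lying; origin where the handle meets the red head; leave alone
- bowl: small blue ceramic bowl, 84 mm across, 45 mm high; origin at the centre of its underside; leave alone
Things that resemble listed ones, but are neither listed nor needed, are in the scene too. Of the things that look like the chock, take the one that is farthest from the robot's base at the start.

How it is judged:
By the outcome, as a careful person would: the job done as asked, in the order asked, and still so for the second after the job is handed in, with the robot touching nothing.
It also fails if it takes over 72 s, if anything falls off the work surface, if the arm or the gripper's body presses on something with over 40 N, if the wrist force passes 120 N, or if a joint passes its speed limit or range.

## Working session

There is one attempt and no reset: what is moved stays moved. The work goes in short steps, Python scripts to look and compute and a shell command to move; the robot and the scene stay as the last step left them, time stands still between calls to the robot, and variables do not carry over. Pictures are saved under pics/ and viewed, at most 10 in all, crops included, and the job is handed in when it is done.

```bash
mkdir -p pics; cat > h.py <<'E'
import numpy as np,cv2
from workcell import arm
def px2w(p,u,v):
    z=p["z_map"][int(v),int(u)];K=p["K"]
    c=np.array([(u-K[0,2])/K[0,0]*z,-(v-K[1,2])/K[1,1]*z,-z,1]);return (p["pose"]@c)[:3]
def cloud(p):
    z=p["z_map"];K=p["K"];v,u=np.mgrid[:384,:512]
    c=np.stack([(u-K[0,2])/K[0,0]*z,-(v-K[1,2])/K[1,1]*z,-z,np.ones_like(z)],-1)
    return (c@p["pose"].T)[...,:3]
E
python3 - <<'E'
from h import *
s=arm.sense();print(s)
ims=[]
for n in("scene","side"):
    p=arm.get_image(n);ims.append(p["img"]);print(n,p["pose"][:3,3].round(3))
    for q in("tin","edge","mark","chock","toe","tumbler","opener","brush","bowl"):
        print(q,[(round(d["p"],2),np.round(d["at"],3)) for d in arm.place_of(q,p)])
    cv2.imwrite(f"pics/{n}.png",p["img"])
E
```

```text
{'time': 0.0, 'joint_positions': array([62.71012247, 23.94595931, -0.59150881, 92.48552137,  0.27085711,
       63.63762607, -3.03709652]), 'joint_vel': array([-0.04592284, -0.04583782, -0.00759657, -0.05337211, -0.00103011,
       -0.00344798, -0.04583973]), 'joint_torque': array([ 2.07960516e-04, -8.51262546e+01,  6.38418216e-01, -4.25986469e+01,
       -4.87855193e-02,  1.86499686e-02,  1.25926758e-04]), 'position': array([ 0.26310198, -0.56651133,  0.20484787]), 'tcp_rot': array([-1.79932502e+02,  6.05618840e-03,  2.49139439e+01]), 'force': array([ 0.295771  , -0.20056621,  0.57529311]), 'ft_torque': array([-0.01892251,  0.04397258,  0.00238643]), 'gripper_force': 0.0, 'grip_width': 0.09362566487472893}
scene [ 1.732 -0.686  0.904]
tin [(0.62, array([ 0.558, -0.019,  0.034])), (0.37, array([ 0.667, -0.374, -0.004]))]
edge [(0.82, array([ 0.552,  0.027, -0.004]))]
mark [(0.72, array([0.563, 0.076, 0.002])), (0.56, array([ 0.552,  0.032, -0.001]))]
chock [(0.69, array([ 0.37 , -0.239, -0.003])), (0.68, array([ 0.466, -0.259, -0.   ])), (0.6, array([ 0.394, -0.147,  0.001])), (0.5, 
[... 469 characters left out ...]
, array([ 0.552, -0.018,  0.033])), (0.34, array([0.565, 0.076, 0.002]))]
edge []
mark [(0.86, array([0.56 , 0.077, 0.003]))]
chock [(0.76, array([ 0.376, -0.242, -0.002])), (0.58, array([ 0.394, -0.151, -0.004])), (0.55, array([ 0.464, -0.26 , -0.   ])), (0.51, array([ 0.328, -0.318,  0.003]))]
toe [(0.74, array([ 0.324, -0.301,  0.009])), (0.71, array([ 0.471, -0.274,  0.013])), (0.63, array([ 0.357, -0.249,  0.013])), (0.59, array([ 0.414, -0.16 ,  0.008])), (0.26, array([ 0.467, -0.26 , -0.001]))]
tumbler [(0.69, array([ 0.736, -0.213, -0.004]))]
opener [(0.76, array([ 0.786,  0.089, -0.002]))]
brush [(0.71, array([ 0.411,  0.439, -0.004]))]
bowl [(0.56, array([ 0.67 , -0.368,  0.004]))]
```

View pics/scene.png

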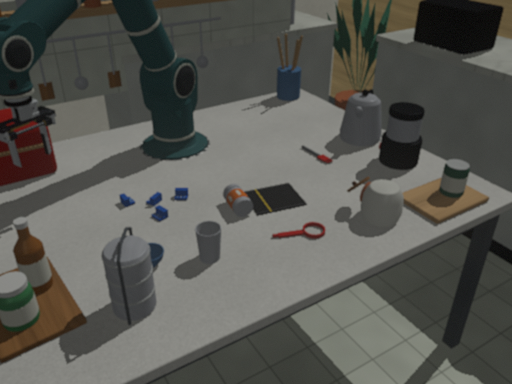

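View pics/side.png

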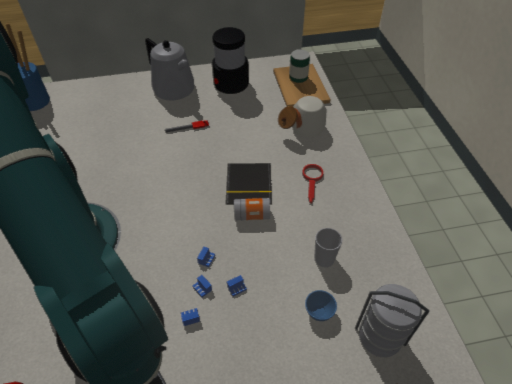

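Look-alikes of the chock (side picture pixels): (206,257), (202,287), (190,317), (236,286). Their base distances are 0.42, 0.44, 0.46 and 0.53 m, so I choose (236,286), at (0.465,-0.26). The tin is at (252,209), with the mat and yellow line just beyond it.

```bash
cat > m.py <<'E'
from h import *
def yellow(p):
    h=cv2.cvtColor(p["img"],cv2.COLOR_BGR2HSV);X=cloud(p)
    m=(h[...,0]>18)&(h[...,0]<38)&(h[...,1]>110)&(abs(X[...,0]-.56)<.12)&(abs(X[...,1]-.077)<.06)&(p["z_map"]>0)
    return X[m]
def fitline(P):
    c=np.median(P,0);u,s,vt=np.linalg.svd((P-P.mean(0))[:,:2]);return P.mean(0),vt[0],s
def tin(p):
    """plane extent fit: cylinder axis"""
    from scipy.optimize import least_squares
    r=arm.outline_of("tin",p)
    if not r: return None
    m=cv2.erode(r[0]["region"].astype(np.uint8),np.ones((3,3)))>0
    X=cloud(p)[m&(p["z_map"]>0)];
    return X
E
python3 - <<'E'
from m import *
from scipy.optimize import least_squares
out=[]
for n in("scene","side"):
    p=arm.get_image(n);X=cloud(p)
    Y=yellow(p);c,d,s=fitline(Y);a=np.degrees(np.arctan2(d[1],d[0]));print(n,"yel",len(Y),c.round(4),"ang",a.round(2),"ends",np.ptp((Y[:,:2]-c[:2])@d).round(4))
    r=arm.outline_of("mat",p);print([round(q["p"],2) for q in r]);
    if r:
        M=cv2.erode(r[0]["region"].astype(np.uint8),np.ones((5,5)))>0
        P=X[M];q=P[(P[:,2]<.02)];print("mat z",np.median(q[:,2]),q[:,2].std(),"rect",cv2.minAreaRect((X[r[0]["region"]][:,:2]*1000).astype(np.float32)))
    S=X[(abs(X[...,0]-.5)<.2)&(abs(X[...,1]-.1)<.15)&(abs(X[...,2])<.015)&(p["img"].min(2)>110)];print("shelf z",np.median(S[:,2]),len(S),S[:,2].std())
    T=tin(p);T=T[T[:,2]>.012]
    f=lambda k:np.hypot((T[:,0]-.555)*-np.sin(k[1])+(T[:,1]-k[0])*np.cos(k[1]),T[:,2]-k[2])-.033
    k=least_squares(f,[-.018,0,.033],loss="soft_l1",f_scale=.001).x
    al=(T[:,0]-.555)*np.cos(k[1])+(T[:,1]-k[0])*np.sin(k[1]);print("tin y@x=.555",k[0],"ang",np.degrees(k[1]),"z",k[2],"along",np.percentile(al,[1,99]),len(T))
    for cc in [(.465,-.26),(.372,-.24),(.394,-.149),(.329,-.318)]:
        C=X[(np.hypot(X[...,0]-cc[0],X[...,1]-cc[1])<.035)];t=C[C[:,2]>.024];t2=C[(C[:,2]>.006)&(C[:,2]<.013)]
        print(cc,len(t),t.mean(0).round(4) if len(t) else'',cv2.minAreaRect((t[:,:2]*1000).astype(np.float32)) if len(t)>4 else '',t2.mean(0).round(4))
    if n=="side":out.append(cv2.resize(p["img"][235:335,150:280],None,fx=5,fy=5,interpolation=2))
cv2.imwrite("pics/ch.png",out[0])
E
```

```text
scene yel 84 [0.5661 0.0763 0.0028] ang -11.09 ends 0.1427
[0.74]
mat z 0.0023542430088587807 0.0021969896344563727 rect ((1133.951416015625, -213.96600341796875), (202.39923095703125, 1509.2257080078125), 59.37126159667969)
shelf z -0.0031367292776628974 3060 0.0022143867970166303
tin y@x=.555 -0.02079775723717562 ang -8.13827678024341 z 0.028947303313151002 along [-0.04808341  0.05957315] 500
(0.465, -0.26) 46 [ 0.4647 -0.2535  0.0266] ((465.2229919433594, -253.44503784179688), (47.38507080078125, 19.90696907043457), 18.347671508789062) [ 0.472  -0.2644  0.0086]
(0.372, -0.24) 36 [ 0.3822 -0.2392  0.0272] ((382.4239807128906, -239.84884643554688), (22.292858123779297, 42.68754959106445), 34.985809326171875) [ 0.3833 -0.2442  0.009 ]
(0.394, -0.149) 43 [ 0.3889 -0.1494  0.0266] ((388.5852966308594, -149.04905700683594), (40.51909255981445, 27.637393951416016), 48.45603942871094) [ 0.4008 -0.1541  0.0087]
(0.329, -0.318) 39 [ 0.3331 -0.3313  0.0265] ((333.85345458984375, -330.5090026855469), (43.349693298339844, 17.888134002685547), 7.413453102111816) [ 0.3406 -0.3237  0.0085]
side y
[... 377 characters left out ...]
 659
(0.465, -0.26) 105 [ 0.4629 -0.2514  0.0292] ((463.73309326171875, -250.90463256835938), (44.94822311401367, 18.97242546081543), 19.192092895507812) [ 0.4672 -0.2675  0.0098]
(0.372, -0.24) 103 [ 0.379  -0.2375  0.0293] ((379.2134704589844, -236.92019653320312), (18.65645980834961, 45.09958267211914), 27.766082763671875) [ 0.3667 -0.2469  0.0097]
(0.394, -0.149) 92 [ 0.3865 -0.1465  0.0292] ((386.4928283691406, -145.1834259033203), (45.53398513793945, 18.72784996032715), 56.91828536987305) [ 0.3982 -0.1559  0.0092]
(0.329, -0.318) 126 [ 0.3316 -0.3294  0.0291] ((331.47430419921875, -328.3172302246094), (43.40354919433594, 21.388877868652344), 8.321725845336914) [ 0.329  -0.3172  0.0099]
```

View pics/ch.png

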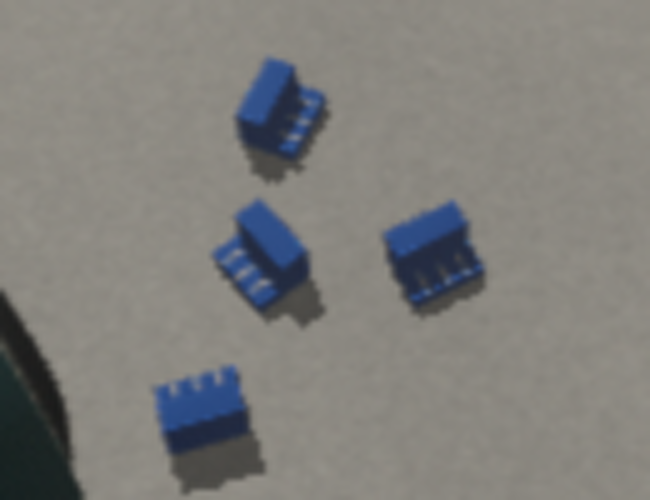

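The crop shows the chosen chock at (435,255): grip block on the upper-left, ribbed toe pointing down-right, which fits yaw of about 109°. The depth data puts the mat about 5.4 mm proud. Now I'll move above the tin with the finger line along the rolling direction.

```bash
python3 -m jog '[{"rz":6.6,"claw":0.06},{"rz":6.6},{"rz":6.6},{"rz":6.6},{"rz":6.6},{"x":1.42,"y":-3.83,"z":0.4},{"x":1.42,"y":-3.83,"z":0.4},{"x":1.42,"y":-3.83,"z":0.4},{"x":1.42,"y":-3.83,"z":0.4},{"x":1.42,"y":-3.83,"z":0.4},{"x":1.42,"y":-3.83,"z":0.4},{"x":1.42,"y":-3.83,"z":0.4},{"x":1.42,"y":-3.83,"z":0.4},{"x":1.42,"y":-3.83,"z":0.4},{"x":1.42,"y":-3.83,"z":0.4},{"x":1.42,"y":-3.83,"z":0.4},{"x":1.42,"y":-3.83,"z":0.4},{"x":1.42,"y":-3.83,"z":0.4},{"x":1.42,"y":-3.83,"z":0.4},{"x":1.42,"y":-3.83,"z":0.4}]' 20
cat >> m.py <<'E'
def cyl(p):
    from scipy.optimize import least_squares
    T=tin(p)
    if T is None or len(T)<60: return None
    T=T[T[:,2]>.012]
    f=lambda k:np.hypot((T[:,0]-.56)*-np.sin(k[1])+(T[:,1]-k[0])*np.cos(k[1]),T[:,2]-k[2])-.033
    k=least_squares(f,[np.median(T[:,1]),-.14,.036],loss="soft_l1",f_scale=.001).x
    al=(T[:,0]-.56)*np.cos(k[1])
    return dict(y=k[0],ang=np.degrees(k[1]),z=k[2],ext=.56+np.percentile(al,[1,99]),n=len(T))
def rep(cams=("scene","side")):
    s=arm.sense();print("t",round(s["time"],2),"tcp",s["position"].round(4),s["tcp_rot"].round(2),"F",s["force"].round(2),"w",round(s["grip_width"],4))
    for n in cams:
        p=arm.get_image(n);k=cyl(p)
        if k:print(n,"tin y@.56 %.4f ang %.2f z %.4f ext %s n %d"%(k["y"],k["ang"],k["z"],k["ext"].round(3),k["n"]))
        Y=yellow(p)
        if len(Y)>15:
            c,d,_=fitline(Y);a=np.arctan(d[1]/d[0]);print("   line y@.56 %.4f ang %.2f n %d z %.4f"%(c[1]+(.56-c[0])*np.tan(a),np.degrees(a),len(Y),c[2]))
E
python3 -c "
from m import *
rep(('scene','side','wrist'))
p=arm.get_image('wrist');cv2.imwrite('pics/w1.png',p['img'])"
```

```text
t 1.3 tcp [ 0.2633 -0.5668  0.2054] [-179.99   -0.     24.91] F [-0.88  0.94 -0.2 ] w 0.0939
scene tin y@.56 -0.0215 ang -8.50 z 0.0296 ext [0.507 0.615] n 521
   line y@.56 0.0776 ang -11.13 n 82 z 0.0024
side tin y@.56 -0.0181 ang -9.06 z 0.0327 ext [0.505 0.603] n 631
   line y@.56 0.0772 ang -10.04 n 99 z 0.0053schema error: expected keys x, y, z, rx, ry, rz, claw
```

View pics/w1.png

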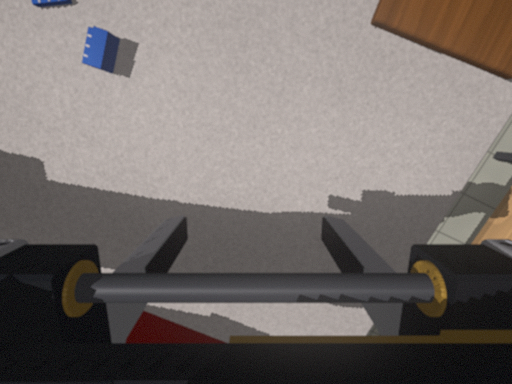

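The move was refused because each row needs all seven keys. The wrist picture only shows the open fingers at (160,260) and (350,260), with a look-alike chock at (110,50). Repeating the move with full rows.

```bash
python3 -m jog '[{"x":0,"y":0,"z":0,"rx":0,"ry":0,"rz":6.6,"claw":0.06},{"x":0,"y":0,"z":0,"rx":0,"ry":0,"rz":6.6,"claw":0.06},{"x":0,"y":0,"z":0,"rx":0,"ry":0,"rz":6.6,"claw":0.06},{"x":0,"y":0,"z":0,"rx":0,"ry":0,"rz":6.6,"claw":0.06},{"x":0,"y":0,"z":0,"rx":0,"ry":0,"rz":6.6,"claw":0.06},{"x":1.42,"y":-3.83,"z":0.4,"rx":0,"ry":0,"rz":0,"claw":0.06},{"x":1.42,"y":-3.83,"z":0.4,"rx":0,"ry":0,"rz":0,"claw":0.06},{"x":1.42,"y":-3.83,"z":0.4,"rx":0,"ry":0,"rz":0,"claw":0.06},{"x":1.42,"y":-3.83,"z":0.4,"rx":0,"ry":0,"rz":0,"claw":0.06},{"x":1.42,"y":-3.83,"z":0.4,"rx":0,"ry":0,"rz":0,"claw":0.06},{"x":1.42,"y":-3.83,"z":0.4,"rx":0,"ry":0,"rz":0,"claw":0.06},{"x":1.42,"y":-3.83,"z":0.4,"rx":0,"ry":0,"rz":0,"claw":0.06},{"x":1.42,"y":-3.83,"z":0.4,"rx":0,"ry":0,"rz":0,"claw":0.06},{"x":1.42,"y":-3.83,"z":0.4,"rx":0,"ry":0,"rz":0,"claw":0.06},{"x":1.42,"y":-3.83,"z":0.4,"rx":0,"ry":0,"rz":0,"claw":0.06},{"x":1.42,"y":-3.83,"z":0.4,"rx":0,"ry":0,"rz":0,"claw":0.06},{"x":1.42,"y":-3.83,"z":0.4,"rx":0,"ry":0,"rz":0,"claw":0.06},{"x":1.42,"y":-3.83,"z":0.4,"rx":0,"ry":0,"rz":0,"claw":0.06},{"x":1.42,"y":-3.83,"z":0.4,"rx":0,"ry":0,"rz":0,"claw":0.06},{"x":1.42,"y":-3.83,"z":0.4,"rx":0,"ry":0,"rz":0,"claw":0.06}]' 20
python3 -c "
from m import *
rep(('scene','side'))"
```

```text
time: 3.32
position: [0.5557, -0.0261, 0.1455]
tcp_rot: [-180.0, -0.0, -8.1]
force: [1.3, -0.7, -0.3]
grip_width: 0.0055
gripper_force: 0.0
t 3.32 tcp [ 0.5557 -0.0261  0.1455] [-1.7999e+02 -2.0000e-02 -8.1000e+00] F [ 1.3  -0.72 -0.27] w 0.0055
scene tin y@.56 -0.0206 ang -6.59 z 0.0295 ext [0.51  0.614] n 472
   line y@.56 0.0778 ang -11.07 n 82 z 0.0024
side tin y@.56 -0.0186 ang -9.03 z 0.0328 ext [0.503 0.602] n 651
   line y@.56 0.0774 ang -10.50 n 99 z 0.0052
```

```bash
python3 -m jog '[{"x":0,"y":0,"z":1.5,"rx":0,"ry":0,"rz":0,"claw":0.06},{"x":0,"y":0,"z":1.5,"rx":0,"ry":0,"rz":0,"claw":0.06},{"x":0,"y":0,"z":1.5,"rx":0,"ry":0,"rz":0,"claw":0.06},{"x":0,"y":0,"z":1.5,"rx":0,"ry":0,"rz":0,"claw":0.06},{"x":0,"y":0,"z":1.0,"rx":0,"ry":0,"rz":0,"claw":0.06},{"x":0,"y":0,"z":0.4,"rx":0,"ry":0,"rz":0,"claw":0.06},{"x":0,"y":0,"z":0,"rx":0,"ry":0,"rz":0,"claw":0.06},{"x":0,"y":0,"z":0,"rx":0,"ry":0,"rz":0,"claw":0.06},{"x":0,"y":0,"z":0.06,"rx":0,"ry":0,"rz":0,"claw":0.06},{"x":0,"y":0,"z":0.06,"rx":0,"ry":0,"rz":0,"claw":0.06},{"x":0,"y":0,"z":0.06,"rx":0,"ry":0,"rz":0,"claw":0.06},{"x":0,"y":0,"z":0,"rx":0,"ry":0,"rz":0,"claw":0.06}]'
python3 -m jog '[{"x":0,"y":0,"z":0.06,"rx":0,"ry":0,"rz":0,"claw":0.06},{"x":0,"y":0,"z":0.06,"rx":0,"ry":0,"rz":0,"claw":0.06},{"x":0,"y":0,"z":0.03,"rx":0,"ry":0,"rz":0,"claw":0.06},{"x":0,"y":0,"z":0,"rx":0,"ry":0,"rz":0,"claw":0.06}]'
```

```text
time: 4.52
position: [0.5551, -0.028, 0.0699]
tcp_rot: [-180.0, -0.0, -8.1]
force: [-0.1, -0.1, -0.6]
grip_width: 0.0059
gripper_force: 0.0
time: 4.85
position: [0.5549, -0.028, 0.068]
tcp_rot: [-180.0, 0.0, -8.1]
force: [-0.7, 0.4, -0.3]
grip_width: 0.0057
gripper_force: 0.0
```

```bash
python3 -m jog '[{"x":0,"y":0,"z":0.05,"rx":0,"ry":0,"rz":0,"claw":0.06},{"x":0,"y":0,"z":0.05,"rx":0,"ry":0,"rz":0,"claw":0.06},{"x":0,"y":0,"z":0.02,"rx":0,"ry":0,"rz":0,"claw":0.06},{"x":0,"y":0,"z":0,"rx":0,"ry":0,"rz":0,"claw":0.06},{"x":0,"y":0,"z":0,"rx":0,"ry":0,"rz":0,"claw":0.06}]'
python3 -m jog '[{"x":0,"y":0,"z":0.04,"rx":0,"ry":0,"rz":0,"claw":0.06},{"x":0,"y":0,"z":0.04,"rx":0,"ry":0,"rz":0,"claw":0.06},{"x":0,"y":0,"z":0,"rx":0,"ry":0,"rz":0,"claw":0.06},{"x":0,"y":0,"z":0,"rx":0,"ry":0,"rz":0,"claw":0.06}]'
```

```text
time: 5.27
position: [0.555, -0.028, 0.0669]
tcp_rot: [-180.0, 0.0, -8.1]
force: [0.5, -0.4, 0.0]
grip_width: 0.0056
gripper_force: 0.0
time: 5.6
position: [0.555, -0.028, 0.0661]
tcp_rot: [-180.0, 0.0, -8.1]
force: [-0.2, 0.1, -0.2]
grip_width: 0.0058
gripper_force: 0.0
```

```bash
python3 -m jog '[{"x":0,"y":0,"z":0.03,"rx":0,"ry":0,"rz":0,"claw":0.06},{"x":0,"y":0,"z":0.03,"rx":0,"ry":0,"rz":0,"claw":0.06},{"x":0,"y":0,"z":0,"rx":0,"ry":0,"rz":0,"claw":0.06},{"x":0,"y":0,"z":0,"rx":0,"ry":0,"rz":0,"claw":0.06}]'
python3 -c "
from workcell import arm
print(arm.sense()['force'])"
```

```text
time: 5.93
position: [0.555, -0.028, 0.0658]
tcp_rot: [-180.0, -0.0, -8.1]
force: [-1.1, -0.6, 5.5]
grip_width: 0.0059
gripper_force: 2.8
[-1.05698327 -0.60866204  5.54341991]
```

```bash
python3 -m jog '[{"x":0,"y":-0.2,"z":0,"rx":0,"ry":0,"rz":0.3,"claw":0.06},{"x":0,"y":-0.4,"z":0,"rx":0,"ry":0,"rz":0.3,"claw":0.06},{"x":0,"y":-0.4,"z":0,"rx":0,"ry":0,"rz":0.3,"claw":0.06},{"x":0,"y":-0.4,"z":0,"rx":0,"ry":0,"rz":0.3,"claw":0.06},{"x":0,"y":-0.4,"z":0,"rx":0,"ry":0,"rz":0.3,"claw":0.06}]'
python3 -m jog '[{"x":0,"y":-0.4,"z":0,"rx":0,"ry":0,"rz":0.3,"claw":0.06},{"x":0,"y":-0.4,"z":0,"rx":0,"ry":0,"rz":0.3,"claw":0.06},{"x":0,"y":-0.4,"z":0,"rx":0,"ry":0,"rz":0.3,"claw":0.06},{"x":0,"y":-0.2,"z":0,"rx":0,"ry":0,"rz":0,"claw":0.06},{"x":0,"y":-0.1,"z":0,"rx":0,"ry":0,"rz":0,"claw":0.06},{"x":0,"y":0,"z":0,"rx":0,"ry":0,"rz":0,"claw":0.06},{"x":0,"y":0,"z":0,"rx":0,"ry":0,"rz":0,"claw":0.06}]'
python3 -c "
from m import *
rep(('scene','side'))"
```

```text
time: 6.35
position: [0.5578, -0.0099, 0.066]
tcp_rot: [-180.0, -0.0, -9.6]
force: [-2.1, 0.1, 7.5]
grip_width: 0.0058
gripper_force: 4.0
time: 6.93
position: [0.5604, 0.0049, 0.066]
tcp_rot: [-180.0, -0.0, -10.5]
force: [-3.4, 0.0, 10.1]
grip_width: 0.0056
gripper_force: 5.2
t 6.93 tcp [0.5604 0.0049 0.066 ] [-1.7999e+02 -1.0000e-02 -1.0470e+01] F [-3.42  0.02 10.06] w 0.0056
scene tin y@.56 -0.0044 ang -7.86 z 0.0290 ext [0.509 0.616] n 450
   line y@.56 0.0779 ang -11.70 n 83 z 0.0022
side tin y@.56 -0.0014 ang -8.35 z 0.0326 ext [0.505 0.606] n 571
   line y@.56 0.0783 ang -10.70 n 42 z 0.0043
```

```bash
python3 -m jog '[{"x":0,"y":0,"z":-0.15,"rx":0,"ry":0,"rz":0,"claw":0.06},{"x":0,"y":0,"z":-0.15,"rx":0,"ry":0,"rz":0,"claw":0.06},{"x":-0.5,"y":0.8,"z":0,"rx":0,"ry":0,"rz":0,"claw":0.06},{"x":-0.5,"y":0.8,"z":0,"rx":0,"ry":0,"rz":0,"claw":0.06},{"x":0,"y":0,"z":0,"rx":0,"ry":0,"rz":0,"claw":0.06},{"x":0,"y":0,"z":0.1,"rx":0,"ry":0,"rz":0,"claw":0.06},{"x":0,"y":0,"z":0.05,"rx":0,"ry":0,"rz":0,"claw":0.06},{"x":0,"y":0,"z":0.05,"rx":0,"ry":0,"rz":0,"claw":0.06},{"x":0,"y":0,"z":0.03,"rx":0,"ry":0,"rz":0,"claw":0.06},{"x":0,"y":0,"z":0.01,"rx":0,"ry":0,"rz":0,"claw":0.06},{"x":0,"y":0,"z":0.0,"rx":0,"ry":0,"rz":0,"claw":0.06},{"x":0,"y":0,"z":0,"rx":0,"ry":0,"rz":0,"claw":0.06}]'
python3 -c "
from m import *
rep(('scene','side'))"
```

```text
time: 8.13
position: [0.5476, -0.0092, 0.0661]
tcp_rot: [-180.0, 0.0, -10.5]
force: [-0.7, -0.2, 0.4]
grip_width: 0.0057
gripper_force: 0.1
t 8.13 tcp [ 0.5476 -0.0092  0.0661] [-179.99    0.    -10.48] F [-0.71 -0.22  0.35] w 0.0057
scene tin y@.56 -0.0046 ang -9.60 z 0.0291 ext [0.507 0.616] n 447
   line y@.56 0.0778 ang -11.50 n 82 z 0.0024
side tin y@.56 -0.0014 ang -8.67 z 0.0325 ext [0.504 0.605] n 413
   line y@.56 0.0778 ang -10.63 n 47 z 0.0051
```

```bash
python3 -m jog '[{"x":0,"y":0,"z":0.03,"rx":0,"ry":0,"rz":0,"claw":0.06},{"x":0,"y":0,"z":0,"rx":0,"ry":0,"rz":0,"claw":0.06},{"x":-0.01,"y":-0.2,"z":0,"rx":0,"ry":0,"rz":0,"claw":0.06},{"x":-0.02,"y":-0.4,"z":0,"rx":0,"ry":0,"rz":0,"claw":0.06},{"x":-0.02,"y":-0.4,"z":0,"rx":0,"ry":0,"rz":0,"claw":0.06},{"x":-0.02,"y":-0.4,"z":0,"rx":0,"ry":0,"rz":0,"claw":0.06},{"x":-0.02,"y":-0.4,"z":0,"rx":0,"ry":0,"rz":0,"claw":0.06},{"x":-0.01,"y":-0.3,"z":0,"rx":0,"ry":0,"rz":0,"claw":0.06},{"x":-0.01,"y":-0.2,"z":0,"rx":0,"ry":0,"rz":0,"claw":0.06},{"x":0,"y":0,"z":0,"rx":0,"ry":0,"rz":0,"claw":0.06},{"x":0,"y":0,"z":0,"rx":0,"ry":0,"rz":0,"claw":0.06}]'
python3 -c "
from m import *
rep(('scene','side'))"
```

```text
time: 9.25
position: [0.5508, 0.0134, 0.0662]
tcp_rot: [180.0, -0.0, -10.5]
force: [-2.6, -1.9, 10.3]
grip_width: 0.0056
gripper_force: 5.4
t 9.25 tcp [0.5508 0.0134 0.0662] [ 1.7998e+02 -1.0000e-02 -1.0490e+01] F [-2.63 -1.91 10.31] w 0.0056
scene tin y@.56 0.0074 ang -9.04 z 0.0293 ext [0.516 0.618] n 440
   line y@.56 0.0781 ang -11.82 n 81 z 0.0022
side tin y@.56 0.0104 ang -9.47 z 0.0328 ext [0.507 0.606] n 514
   line y@.56 0.0710 ang -12.88 n 23 z 0.0115
```

```bash
python3 -m jog '[{"x":0,"y":0,"z":-0.15,"rx":0,"ry":0,"rz":0,"claw":0.06},{"x":0,"y":0,"z":-0.15,"rx":0,"ry":0,"rz":0,"claw":0.06},{"x":0,"y":0.7,"z":0,"rx":0,"ry":0,"rz":0,"claw":0.06},{"x":0,"y":0.7,"z":0,"rx":0,"ry":0,"rz":0,"claw":0.06},{"x":0,"y":0,"z":0,"rx":0,"ry":0,"rz":0,"claw":0.06},{"x":0,"y":0,"z":0.1,"rx":0,"ry":0,"rz":0,"claw":0.06},{"x":0,"y":0,"z":0.05,"rx":0,"ry":0,"rz":0,"claw":0.06},{"x":0,"y":0,"z":0.05,"rx":0,"ry":0,"rz":0,"claw":0.06},{"x":0,"y":0,"z":0.05,"rx":0,"ry":0,"rz":0,"claw":0.06},{"x":0,"y":0,"z":0.04,"rx":0,"ry":0,"rz":0,"claw":0.06},{"x":0,"y":0,"z":0.02,"rx":0,"ry":0,"rz":0,"claw":0.06},{"x":0,"y":0,"z":0,"rx":0,"ry":0,"rz":0,"claw":0.06},{"x":0,"y":0,"z":0,"rx":0,"ry":0,"rz":0,"claw":0.06}]'
python3 -c "
from m import *
rep(('scene','side'))"
```

```text
time: 10.53
position: [0.5482, -0.0, 0.066]
tcp_rot: [-180.0, -0.0, -10.5]
force: [-2.4, 0.3, 6.7]
grip_width: 0.0057
gripper_force: 3.6
t 10.53 tcp [ 0.5482 -0.      0.066 ] [-179.99   -0.    -10.47] F [-2.38  0.34  6.69] w 0.0057
scene tin y@.56 -0.0111 ang -7.29 z 0.0292 ext [0.513 0.616] n 472
   line y@.56 0.0776 ang -11.34 n 83 z 0.0027
side tin y@.56 -0.0083 ang -8.59 z 0.0328 ext [0.504 0.603] n 558
   line y@.56 0.0777 ang -10.57 n 46 z 0.0052
```

The tin had touched the step and rolled back on release. I'll bring it up again, stopping further short, and then climb in one stroke.

```bash
python3 -m jog '[{"x":0,"y":0,"z":-0.15,"rx":0,"ry":0,"rz":0,"claw":0.06},{"x":0,"y":0,"z":-0.25,"rx":0,"ry":0,"rz":0,"claw":0.06},{"x":0,"y":0,"z":0,"rx":0,"ry":0,"rz":0,"claw":0.06},{"x":0,"y":0.8,"z":0,"rx":0,"ry":0,"rz":0,"claw":0.06},{"x":0,"y":0.8,"z":0,"rx":0,"ry":0,"rz":0,"claw":0.06},{"x":0,"y":0,"z":0.1,"rx":0,"ry":0,"rz":0,"claw":0.06},{"x":0,"y":0,"z":0.1,"rx":0,"ry":0,"rz":0,"claw":0.06},{"x":0,"y":0,"z":0.05,"rx":0,"ry":0,"rz":0,"claw":0.06},{"x":0,"y":0,"z":0.05,"rx":0,"ry":0,"rz":0,"claw":0.06},{"x":0,"y":0,"z":0.05,"rx":0,"ry":0,"rz":0,"claw":0.06},{"x":0,"y":0,"z":0.04,"rx":0,"ry":0,"rz":0,"claw":0.06},{"x":0,"y":0,"z":0,"rx":0,"ry":0,"rz":0,"claw":0.06},{"x":0,"y":0,"z":0,"rx":0,"ry":0,"rz":0,"claw":0.06}]'
python3 -c "
from m import *
rep(('scene','side'))"
```

```text
time: 11.82
position: [0.5453, -0.0159, 0.066]
tcp_rot: [-180.0, -0.0, -10.5]
force: [-1.2, 1.0, 4.4]
grip_width: 0.0055
gripper_force: 1.9
t 11.82 tcp [ 0.5453 -0.0159  0.066 ] [-180.     -0.    -10.48] F [-1.18  1.01  4.44] w 0.0055
scene tin y@.56 -0.0110 ang -7.40 z 0.0296 ext [0.513 0.615] n 408
   line y@.56 0.0773 ang -11.09 n 82 z 0.0030
side tin y@.56 -0.0084 ang -9.28 z 0.0325 ext [0.501 0.605] n 508
   line y@.56 0.0777 ang -10.42 n 47 z 0.0051
```

```bash
python3 -m jog '[{"x":-0.01,"y":-0.2,"z":0,"rx":0,"ry":0,"rz":0,"claw":0.06},{"x":-0.02,"y":-0.4,"z":0,"rx":0,"ry":0,"rz":0,"claw":0.06},{"x":-0.02,"y":-0.4,"z":0,"rx":0,"ry":0,"rz":0,"claw":0.06},{"x":-0.02,"y":-0.4,"z":-0.01,"rx":0,"ry":0,"rz":0,"claw":0.06},{"x":-0.02,"y":-0.4,"z":-0.01,"rx":0,"ry":0,"rz":0,"claw":0.06},{"x":-0.02,"y":-0.4,"z":-0.01,"rx":0,"ry":0,"rz":0,"claw":0.06},{"x":-0.01,"y":-0.2,"z":0,"rx":0,"ry":0,"rz":0,"claw":0.06},{"x":0,"y":-0.1,"z":0,"rx":0,"ry":0,"rz":0,"claw":0.06},{"x":0,"y":0,"z":0,"rx":0,"ry":0,"rz":0,"claw":0.06}]'
python3 -m jog '[{"x":0,"y":0,"z":-0.01,"rx":0,"ry":0,"rz":0,"claw":0.06},{"x":0,"y":0,"z":-0.15,"rx":0,"ry":0,"rz":0,"claw":0.06},{"x":0,"y":0,"z":-0.25,"rx":0,"ry":0,"rz":0,"claw":0.06},{"x":0,"y":0,"z":0,"rx":0,"ry":0,"rz":0,"claw":0.06}]'
python3 -c "
from m import *
rep(('scene','side'))"
```

```text
time: 12.77
position: [0.5488, 0.0089, 0.0662]
tcp_rot: [-180.0, -0.0, -10.5]
force: [1.9, -0.1, 4.2]
grip_width: 0.0054
gripper_force: 2.1
time: 13.1
position: [0.5484, 0.0086, 0.0705]
tcp_rot: [180.0, 0.0, -10.5]
force: [-0.5, 0.4, 0.4]
grip_width: 0.0055
gripper_force: 0.0
t 13.1 tcp [0.5484 0.0086 0.0705] [ 1.80e+02  2.00e-02 -1.05e+01] F [-0.5   0.37  0.45] w 0.0055
scene tin y@.56 0.0014 ang -8.69 z 0.0292 ext [0.509 0.617] n 481
   line y@.56 0.0777 ang -11.34 n 83 z 0.0026
side tin y@.56 0.0043 ang -8.28 z 0.0326 ext [0.506 0.606] n 552
   line y@.56 0.0780 ang -10.66 n 40 z 0.0057
```

```bash
python3 -m jog '[{"x":0,"y":0.8,"z":0,"rx":0,"ry":0,"rz":0,"claw":0.06},{"x":0,"y":0.8,"z":0.1,"rx":0,"ry":0,"rz":0,"claw":0.06},{"x":0,"y":0,"z":0.1,"rx":0,"ry":0,"rz":0,"claw":0.06},{"x":0,"y":0,"z":0.1,"rx":0,"ry":0,"rz":0,"claw":0.06},{"x":0,"y":0,"z":0.05,"rx":0,"ry":0,"rz":0,"claw":0.06},{"x":0,"y":0,"z":0.05,"rx":0,"ry":0,"rz":0,"claw":0.06},{"x":0,"y":0,"z":0.05,"rx":0,"ry":0,"rz":0,"claw":0.06},{"x":0,"y":0,"z":0,"rx":0,"ry":0,"rz":0,"claw":0.06},{"x":0,"y":0,"z":0,"rx":0,"ry":0,"rz":0,"claw":0.06}]'
python3 -m jog '[{"x":-0.01,"y":-0.2,"z":0,"rx":0,"ry":0,"rz":0,"claw":0.06},{"x":-0.01,"y":-0.3,"z":0,"rx":0,"ry":0,"rz":0,"claw":0.06},{"x":-0.01,"y":-0.2,"z":0,"rx":0,"ry":0,"rz":0,"claw":0.06}]'
```

```text
time: 14.05
position: [0.5457, -0.0068, 0.0657]
tcp_rot: [-180.0, 0.0, -10.5]
force: [0.4, -0.2, 0.3]
grip_width: 0.0054
gripper_force: 0.0
time: 14.3
position: [0.5469, 0.0005, 0.066]
tcp_rot: [-180.0, -0.0, -10.5]
force: [-0.7, -0.1, 6.2]
grip_width: 0.0055
gripper_force: 3.0
```

```bash
python3 -m jog '[{"x":0,"y":-0.2,"z":0,"rx":0,"ry":0,"rz":0,"claw":0.06},{"x":0,"y":0,"z":0,"rx":0,"ry":0,"rz":0,"claw":0.06}]'
python3 -c "
from m import *
rep(('scene','side'))"
```

```text
time: 14.47
position: [0.5472, 0.0028, 0.0661]
tcp_rot: [-180.0, -0.0, -10.4]
force: [-1.9, -0.3, 6.3]
grip_width: 0.0053
gripper_force: 3.3
t 14.47 tcp [0.5472 0.0028 0.0661] [-1.7998e+02 -1.0000e-02 -1.0440e+01] F [-1.88 -0.27  6.27] w 0.0053
scene tin y@.56 0.0055 ang -7.11 z 0.0293 ext [0.519 0.62 ] n 409
   line y@.56 0.0778 ang -11.57 n 83 z 0.0025
side tin y@.56 0.0087 ang -8.79 z 0.0328 ext [0.506 0.606] n 453
   line y@.56 0.0788 ang -10.19 n 34 z 0.0048
```

```bash
python3 -m jog '[{"x":0,"y":0,"z":-0.15,"rx":0,"ry":0,"rz":0,"claw":0.06},{"x":0,"y":0,"z":-0.25,"rx":0,"ry":0,"rz":0,"claw":0.08},{"x":0,"y":0,"z":0,"rx":0,"ry":0,"rz":0,"claw":0.08},{"x":0,"y":0.45,"z":0,"rx":0,"ry":0,"rz":0,"claw":0.08},{"x":0,"y":0,"z":0.1,"rx":0,"ry":0,"rz":0,"claw":0.08},{"x":0,"y":0,"z":0.1,"rx":0,"ry":0,"rz":0,"claw":0.08},{"x":0,"y":0,"z":0.05,"rx":0,"ry":0,"rz":0,"claw":0.08},{"x":0,"y":0,"z":0.05,"rx":0,"ry":0,"rz":0,"claw":0.08},{"x":0,"y":0,"z":0.05,"rx":0,"ry":0,"rz":0,"claw":0.08},{"x":0,"y":0,"z":0.05,"rx":0,"ry":0,"rz":0,"claw":0.08},{"x":0,"y":0,"z":0,"rx":0,"ry":0,"rz":0,"claw":0.08},{"x":0,"y":0,"z":0,"rx":0,"ry":0,"rz":0,"claw":0.08}]'
python3 -c "
from m import *
rep(('scene','side'))"
```

```text
time: 15.67
position: [0.5462, -0.0024, 0.0658]
tcp_rot: [-180.0, 0.0, -10.5]
force: [-0.1, -1.0, 0.5]
grip_width: 0.0077
gripper_force: 0.4
t 15.67 tcp [ 0.5462 -0.0024  0.0658] [-180.      0.    -10.49] F [-0.06 -0.97  0.54] w 0.0077
scene tin y@.56 0.0054 ang -8.91 z 0.0293 ext [0.513 0.618] n 452
   line y@.56 0.0779 ang -11.42 n 83 z 0.0022
side tin y@.56 0.0084 ang -8.77 z 0.0331 ext [0.503 0.606] n 433
   line y@.56 0.0784 ang -10.28 n 33 z 0.0051
```

```bash
python3 -m jog '[{"x":0,"y":-0.2,"z":0,"rx":0,"ry":0,"rz":0,"claw":0.08},{"x":0,"y":-0.1,"z":0,"rx":0,"ry":0,"rz":0,"claw":0.08}]'
python3 -c "
from m import *
rep(('side',))"
python3 -m jog '[{"x":0,"y":-0.2,"z":0,"rx":0,"ry":0,"rz":0,"claw":0.08}]'
```

```text
time: 16.03
position: [0.5466, 0.0005, 0.0659]
tcp_rot: [180.0, 0.0, -10.5]
force: [-3.8, -2.5, 7.0]
grip_width: 0.0074
gripper_force: 3.8
t 16.03 tcp [5.466e-01 5.000e-04 6.590e-02] [ 1.7999e+02  2.0000e-02 -1.0490e+01] F [-3.81 -2.49  6.98] w 0.0074
side tin y@.56 0.0099 ang -8.30 z 0.0325 ext [0.506 0.606] n 430
   line y@.56 0.0714 ang -15.14 n 22 z 0.0101
time: 16.22
position: [0.5468, 0.002, 0.0659]
tcp_rot: [180.0, 0.0, -10.5]
force: [-7.8, -3.3, 13.6]
grip_width: 0.0074
gripper_force: 7.3
```

```bash
python3 -m jog '[{"x":-0.05,"y":-0.1,"z":-0.05,"rx":0,"ry":0,"rz":0,"claw":0.08},{"x":0,"y":-0.1,"z":-0.02,"rx":0,"ry":0,"rz":0,"claw":0.08}]'
python3 -c "
from m import *
rep(('side',))"
```

```text
time: 16.38
position: [0.5467, 0.0045, 0.0666]
tcp_rot: [180.0, 0.0, -10.5]
force: [-4.3, -1.9, 6.8]
grip_width: 0.0076
gripper_force: 3.2
t 16.38 tcp [0.5467 0.0045 0.0666] [ 1.7998e+02  4.0000e-02 -1.0490e+01] F [-4.3  -1.88  6.84] w 0.0076
side tin y@.56 0.0116 ang -9.66 z 0.0335 ext [0.503 0.607] n 544
   line y@.56 0.0784 ang -10.74 n 19 z 0.0042
```

```bash
python3 -m jog '[{"x":-0.02,"y":-0.15,"z":-0.03,"rx":0,"ry":0,"rz":0,"claw":0.08},{"x":-0.02,"y":-0.15,"z":-0.03,"rx":0,"ry":0,"rz":0,"claw":0.08}]'
```

```text
time: 16.65
position: [0.5468, 0.0072, 0.0672]
tcp_rot: [180.0, 0.0, -10.5]
force: [-3.9, -3.4, 8.4]
grip_width: 0.0075
gripper_force: 4.5
```

```bash
python3 -m jog '[{"x":-0.01,"y":-0.15,"z":-0.035,"rx":0,"ry":0,"rz":0,"claw":0.08},{"x":-0.01,"y":-0.15,"z":-0.035,"rx":0,"ry":0,"rz":0,"claw":0.08}]'
python3 -c "
from m import *
rep(('side',))"
```

```text
time: 16.82
position: [0.5474, 0.0103, 0.068]
tcp_rot: [180.0, 0.0, -10.5]
force: [-4.2, -2.1, 7.9]
grip_width: 0.0073
gripper_force: 4.4
t 16.82 tcp [0.5474 0.0103 0.068 ] [ 1.7997e+02  1.0000e-02 -1.0500e+01] F [-4.24 -2.09  7.91] w 0.0073
side tin y@.56 0.0146 ang -9.50 z 0.0344 ext [0.507 0.606] n 397
   line y@.56 0.0787 ang -10.15 n 17 z 0.0042
```

```bash
python3 -m jog '[{"x":-0.02,"y":-0.15,"z":-0.034,"rx":0,"ry":0,"rz":0,"claw":0.08},{"x":-0.02,"y":-0.15,"z":-0.032,"rx":0,"ry":0,"rz":0,"claw":0.08},{"x":-0.01,"y":-0.15,"z":-0.03,"rx":0,"ry":0,"rz":0,"claw":0.08}]'
python3 -m jog '[{"x":-0.01,"y":-0.15,"z":-0.028,"rx":0,"ry":0,"rz":0,"claw":0.08}]'
```

```text
time: 17.17
position: [0.5481, 0.0149, 0.0691]
tcp_rot: [180.0, -0.0, -10.5]
force: [-1.8, -1.0, 5.8]
grip_width: 0.0075
gripper_force: 2.8
time: 17.25
position: [0.5483, 0.0165, 0.0694]
tcp_rot: [180.0, -0.0, -10.5]
force: [-0.7, -1.3, 4.6]
grip_width: 0.0077
gripper_force: 2.4
```

```bash
python3 -c "
from m import *
rep(('side',))"
```

```text
t 17.25 tcp [0.5483 0.0165 0.0694] [ 1.80e+02 -4.00e-02 -1.05e+01] F [-0.66 -1.33  4.62] w 0.0077
side tin y@.56 0.0177 ang -9.23 z 0.0361 ext [0.506 0.609] n 532
   line y@.56 0.0754 ang -9.28 n 17 z 0.0149
```

```bash
python3 -m jog '[{"x":0,"y":-0.15,"z":-0.01,"rx":0,"ry":0,"rz":0,"claw":0.08},{"x":0,"y":-0.15,"z":-0.022,"rx":0,"ry":0,"rz":0,"claw":0.08}]'
python3 -m jog '[{"x":0,"y":-0.15,"z":-0.022,"rx":0,"ry":0,"rz":0,"claw":0.08},{"x":0,"y":-0.15,"z":-0.022,"rx":0,"ry":0,"rz":0,"claw":0.08}]'
```

```text
time: 17.52
position: [0.5489, 0.0195, 0.0697]
tcp_rot: [-180.0, -0.0, -10.5]
force: [-0.3, -0.5, 6.3]
grip_width: 0.0075
gripper_force: 2.7
time: 17.68
position: [0.5495, 0.0224, 0.0701]
tcp_rot: [-180.0, -0.0, -10.5]
force: [0.0, -1.1, 6.7]
grip_width: 0.0079
gripper_force: 3.0
```

```bash
python3 -c "
from m import *
rep(('side',))"
```

```text
t 17.68 tcp [0.5495 0.0224 0.0701] [-1.800e+02 -5.000e-02 -1.049e+01] F [ 0.02 -1.06  6.7 ] w 0.0079
side tin y@.56 0.0206 ang -9.53 z 0.0369 ext [0.507 0.608] n 530
   line y@.56 0.0783 ang -10.72 n 16 z 0.0042
```

```bash
python3 -m jog '[{"x":0,"y":-0.2,"z":-0.024,"rx":0,"ry":0,"rz":0,"claw":0.08},{"x":0,"y":-0.2,"z":-0.022,"rx":0,"ry":0,"rz":0,"claw":0.08}]'
python3 -m jog '[{"x":0,"y":-0.2,"z":-0.02,"rx":0,"ry":0,"rz":0,"claw":0.08},{"x":0,"y":-0.2,"z":-0.018,"rx":0,"ry":0,"rz":0,"claw":0.08}]'
```

```text
time: 17.95
position: [0.5503, 0.0263, 0.0707]
tcp_rot: [180.0, -0.1, -10.5]
force: [-1.1, -1.9, 8.9]
grip_width: 0.0073
gripper_force: 4.4
time: 18.12
position: [0.5511, 0.0304, 0.0711]
tcp_rot: [-180.0, -0.1, -10.5]
force: [0.1, -1.0, 8.3]
grip_width: 0.0075
gripper_force: 4.2
```

```bash
python3 -c "
from m import *
rep(('side',))"
```

```text
t 18.12 tcp [0.5511 0.0304 0.0711] [-1.7999e+02 -6.0000e-02 -1.0490e+01] F [ 0.07 -0.99  8.32] w 0.0075
side tin y@.56 0.0249 ang -9.38 z 0.0379 ext [0.509 0.609] n 582
   line y@.56 0.0645 ang -17.03 n 20 z 0.0445
```

```bash
python3 -m jog '[{"x":0,"y":-0.25,"z":-0.018,"rx":0,"ry":0,"rz":0,"claw":0.08},{"x":0,"y":-0.25,"z":-0.015,"rx":0,"ry":0,"rz":0,"claw":0.08},{"x":0,"y":-0.25,"z":-0.01,"rx":0,"ry":0,"rz":0,"claw":0.08}]'
python3 -c "
from m import *
rep(('side',))"
```

```text
time: 18.47
position: [0.5524, 0.038, 0.0714]
tcp_rot: [-180.0, -0.1, -10.5]
force: [0.8, -0.9, 3.0]
grip_width: 0.0073
gripper_force: 1.7
t 18.47 tcp [0.5524 0.038  0.0714] [-1.7998e+02 -6.0000e-02 -1.0480e+01] F [ 0.75 -0.92  3.03] w 0.0073
side tin y@.56 0.0283 ang -9.29 z 0.0379 ext [0.509 0.61 ] n 634
   line y@.56 0.0726 ang -11.60 n 18 z 0.0185
```

```bash
python3 -m jog '[{"x":0,"y":-0.25,"z":0.015,"rx":0,"ry":0,"rz":0,"claw":0.08},{"x":0,"y":-0.25,"z":0.01,"rx":0,"ry":0,"rz":0,"claw":0.08}]'
python3 -c "
from m import *
rep(('scene','side',))"
```

```text
time: 18.73
position: [0.5532, 0.0426, 0.0711]
tcp_rot: [-180.0, -0.0, -10.5]
force: [0.8, 0.3, 6.0]
grip_width: 0.0078
gripper_force: 2.7
t 18.73 tcp [0.5532 0.0426 0.0711] [-1.7998e+02 -4.0000e-02 -1.0500e+01] F [0.76 0.29 6.02] w 0.0078
scene tin y@.56 0.0282 ang -7.43 z 0.0350 ext [0.524 0.622] n 431
   line y@.56 0.0436 ang 23.72 n 27 z 0.0166
side tin y@.56 0.0309 ang -8.82 z 0.0380 ext [0.51  0.608] n 535
   line y@.56 0.0654 ang -12.58 n 21 z 0.0434
```

```bash
python3 -m jog '[{"x":0,"y":-0.25,"z":0,"rx":0,"ry":0,"rz":0,"claw":0.08},{"x":0,"y":0,"z":0,"rx":0,"ry":0,"rz":0,"claw":0.08}]'
python3 -c "
from m import *
rep(('scene','side',))"
```

```text
time: 19.1
position: [0.5536, 0.0454, 0.0709]
tcp_rot: [-180.0, -0.0, -10.5]
force: [1.3, 0.5, 4.0]
grip_width: 0.0075
gripper_force: 1.8
t 19.1 tcp [0.5536 0.0454 0.0709] [-1.7998e+02 -3.0000e-02 -1.0470e+01] F [1.25 0.52 4.  ] w 0.0075
scene tin y@.56 0.0291 ang -7.54 z 0.0347 ext [0.517 0.622] n 446
   line y@.56 0.0814 ang -14.33 n 25 z 0.0020
side tin y@.56 -0.1897 ang 21.45 z 0.0074 ext [0.454 0.486] n 101
   line y@.56 0.0620 ang -12.63 n 23 z 0.0572
```

```bash
python3 -m jog '[{"x":0,"y":0,"z":-0.03,"rx":0,"ry":0,"rz":0,"claw":0.06},{"x":0,"y":0,"z":-0.15,"rx":0,"ry":0,"rz":0,"claw":0.06},{"x":0,"y":0,"z":-0.22,"rx":0,"ry":0,"rz":0,"claw":0.06},{"x":0,"y":0,"z":0,"rx":0,"ry":0,"rz":0,"claw":0.06},{"x":0,"y":0,"z":0,"rx":0,"ry":0,"rz":0,"claw":0.06}]'
python3 -c "
from m import *
rep(('scene','side',))"
```

```text
time: 19.72
position: [0.5531, 0.045, 0.0747]
tcp_rot: [180.0, 0.0, -10.5]
force: [-0.5, -1.2, 0.2]
grip_width: 0.0052
gripper_force: 0.0
t 19.72 tcp [0.5531 0.045  0.0747] [ 1.800e+02  2.000e-02 -1.049e+01] F [-0.49 -1.17  0.18] w 0.0052
scene tin y@.56 0.0286 ang -10.02 z 0.0341 ext [0.511 0.621] n 483
   line y@.56 0.0599 ang 7.46 n 26 z 0.0095
side tin y@.56 0.0323 ang -9.41 z 0.0381 ext [0.51  0.609] n 615
   line y@.56 0.0635 ang -12.55 n 22 z 0.0510
```

```bash
python3 -m jog '[{"x":0.4,"y":1.05,"z":0,"rx":0,"ry":0,"rz":0,"claw":0.06},{"x":0.4,"y":1.05,"z":0,"rx":0,"ry":0,"rz":0,"claw":0.06},{"x":0,"y":0,"z":0.1,"rx":0,"ry":0,"rz":0,"claw":0.06},{"x":0,"y":0,"z":0.08,"rx":0,"ry":0,"rz":0,"claw":0.06},{"x":0,"y":0,"z":0.05,"rx":0,"ry":0,"rz":0,"claw":0.06},{"x":0,"y":0,"z":0.05,"rx":0,"ry":0,"rz":0,"claw":0.06},{"x":0,"y":0,"z":0.05,"rx":0,"ry":0,"rz":0,"claw":0.06},{"x":0,"y":0,"z":0.03,"rx":0,"ry":0,"rz":0,"claw":0.06},{"x":0,"y":0,"z":0,"rx":0,"ry":0,"rz":0,"claw":0.06},{"x":0,"y":0,"z":0,"rx":0,"ry":0,"rz":0,"claw":0.06}]'
```

```text
time: 20.75
position: [0.5573, 0.0232, 0.0714]
tcp_rot: [-180.0, -0.0, -10.5]
force: [-0.8, 0.4, 4.4]
grip_width: 0.0055
gripper_force: 2.4
```

```bash
python3 -m jog '[{"x":-0.01,"y":-0.2,"z":0,"rx":0,"ry":0,"rz":0,"claw":0.06},{"x":-0.01,"y":-0.4,"z":0,"rx":0,"ry":0,"rz":0,"claw":0.06},{"x":-0.01,"y":-0.4,"z":0,"rx":0,"ry":0,"rz":0,"claw":0.06},{"x":-0.01,"y":-0.4,"z":-0.01,"rx":0,"ry":0,"rz":0,"claw":0.06},{"x":-0.01,"y":-0.4,"z":-0.01,"rx":0,"ry":0,"rz":0,"claw":0.06},{"x":-0.01,"y":-0.4,"z":-0.01,"rx":0,"ry":0,"rz":0,"claw":0.06},{"x":-0.01,"y":-0.4,"z":0,"rx":0,"ry":0,"rz":0,"claw":0.06},{"x":0,"y":-0.2,"z":0,"rx":0,"ry":0,"rz":0,"claw":0.06},{"x":0,"y":-0.1,"z":0,"rx":0,"ry":0,"rz":0,"claw":0.06},{"x":0,"y":0,"z":0,"rx":0,"ry":0,"rz":0,"claw":0.06}]'
python3 -m jog '[{"x":0,"y":0,"z":-0.03,"rx":0,"ry":0,"rz":0,"claw":0.06},{"x":0,"y":0,"z":-0.12,"rx":0,"ry":0,"rz":0,"claw":0.06},{"x":0,"y":0,"z":-0.22,"rx":0,"ry":0,"rz":0,"claw":0.06},{"x":0,"y":0,"z":0,"rx":0,"ry":0,"rz":0,"claw":0.06}]'
python3 -c "
from m import *
rep(('scene','side',))"
```

```text
time: 21.58
position: [0.562, 0.0522, 0.0716]
tcp_rot: [-180.0, -0.0, -10.5]
force: [-1.0, 0.6, 5.4]
grip_width: 0.0057
gripper_force: 2.8
time: 21.92
position: [0.562, 0.0516, 0.0755]
tcp_rot: [-180.0, -0.0, -10.5]
force: [-0.3, 0.3, 0.5]
grip_width: 0.0054
gripper_force: 0.0
t 21.92 tcp [0.562  0.0516 0.0755] [-1.7999e+02 -2.0000e-02 -1.0490e+01] F [-0.31  0.27  0.52] w 0.0054
scene tin y@.56 0.0437 ang -9.59 z 0.0347 ext [0.522 0.624] n 440
side tin y@.56 0.0468 ang -9.42 z 0.0379 ext [0.514 0.61 ] n 537
   line y@.56 0.0691 ang -13.70 n 20 z 0.0361
```

```bash
python3 -m jog '[{"x":0,"y":0.8,"z":0,"rx":0,"ry":0,"rz":0,"claw":0.06},{"x":0,"y":0.75,"z":0,"rx":0,"ry":0,"rz":0,"claw":0.06},{"x":0,"y":0,"z":0.1,"rx":0,"ry":0,"rz":0,"claw":0.06},{"x":0,"y":0,"z":0.08,"rx":0,"ry":0,"rz":0,"claw":0.06},{"x":0,"y":0,"z":0.07,"rx":0,"ry":0,"rz":0,"claw":0.06},{"x":0,"y":0,"z":0.06,"rx":0,"ry":0,"rz":0,"claw":0.06},{"x":0,"y":0,"z":0.05,"rx":0,"ry":0,"rz":0,"claw":0.06},{"x":0,"y":0,"z":0.03,"rx":0,"ry":0,"rz":0,"claw":0.06},{"x":0,"y":0,"z":0,"rx":0,"ry":0,"rz":0,"claw":0.06},{"x":0,"y":0,"z":0,"rx":0,"ry":0,"rz":0,"claw":0.06}]'
```

```text
time: 22.95
position: [0.5591, 0.0364, 0.0713]
tcp_rot: [-180.0, 0.0, -10.5]
force: [-0.8, -0.1, 1.5]
grip_width: 0.0057
gripper_force: 0.9
```

```bash
python3 -m jog '[{"x":-0.01,"y":-0.2,"z":0.01,"rx":0,"ry":0,"rz":0,"claw":0.06},{"x":-0.01,"y":-0.4,"z":0,"rx":0,"ry":0,"rz":0,"claw":0.06},{"x":-0.01,"y":-0.4,"z":0,"rx":0,"ry":0,"rz":0,"claw":0.06},{"x":-0.01,"y":-0.4,"z":-0.01,"rx":0,"ry":0,"rz":0,"claw":0.06},{"x":-0.01,"y":-0.4,"z":-0.01,"rx":0,"ry":0,"rz":0,"claw":0.06},{"x":-0.01,"y":-0.4,"z":-0.01,"rx":0,"ry":0,"rz":0,"claw":0.06},{"x":-0.01,"y":-0.4,"z":0,"rx":0,"ry":0,"rz":0,"claw":0.06},{"x":0,"y":-0.3,"z":0,"rx":0,"ry":0,"rz":0,"claw":0.06},{"x":0,"y":-0.2,"z":0,"rx":0,"ry":0,"rz":0,"claw":0.06},{"x":0,"y":0,"z":0,"rx":0,"ry":0,"rz":0,"claw":0.06}]'
python3 -m jog '[{"x":0,"y":0,"z":-0.03,"rx":0,"ry":0,"rz":0,"claw":0.06},{"x":0,"y":0,"z":-0.12,"rx":0,"ry":0,"rz":0,"claw":0.06},{"x":0,"y":0,"z":-0.22,"rx":0,"ry":0,"rz":0,"claw":0.06},{"x":0,"y":0,"z":0,"rx":0,"ry":0,"rz":0,"claw":0.06}]'
python3 -c "
from m import *
rep(('scene','side',))"
```

```text
time: 23.78
position: [0.5642, 0.0677, 0.0716]
tcp_rot: [-180.0, -0.0, -10.4]
force: [-0.8, 1.3, 5.4]
grip_width: 0.0055
gripper_force: 2.8
time: 24.12
position: [0.5641, 0.0668, 0.0754]
tcp_rot: [-180.0, -0.0, -10.5]
force: [0.2, -0.3, -0.4]
grip_width: 0.0057
gripper_force: 0.0
t 24.12 tcp [0.5641 0.0668 0.0754] [-1.80e+02 -1.00e-02 -1.05e+01] F [ 0.18 -0.3  -0.41] w 0.0057
scene tin y@.56 0.0600 ang -9.07 z 0.0352 ext [0.515 0.627] n 512
side tin y@.56 0.0626 ang -9.20 z 0.0381 ext [0.515 0.614] n 587
   line y@.56 0.0779 ang -11.20 n 21 z 0.0215
```

```bash
python3 -m jog '[{"x":0,"y":0.7,"z":0,"rx":0,"ry":0,"rz":0,"claw":0.06},{"x":0,"y":0.7,"z":0,"rx":0,"ry":0,"rz":0,"claw":0.06},{"x":0,"y":0,"z":0.1,"rx":0,"ry":0,"rz":0,"claw":0.06},{"x":0,"y":0,"z":0.08,"rx":0,"ry":0,"rz":0,"claw":0.06},{"x":0,"y":0,"z":0.07,"rx":0,"ry":0,"rz":0,"claw":0.06},{"x":0,"y":0,"z":0.06,"rx":0,"ry":0,"rz":0,"claw":0.06},{"x":0,"y":0,"z":0.05,"rx":0,"ry":0,"rz":0,"claw":0.06},{"x":0,"y":0,"z":0.04,"rx":0,"ry":0,"rz":0,"claw":0.06},{"x":0,"y":0,"z":0,"rx":0,"ry":0,"rz":0,"claw":0.06},{"x":0,"y":0,"z":0,"rx":0,"ry":0,"rz":0,"claw":0.06}]'
python3 -m jog '[{"x":-0.01,"y":-0.2,"z":0,"rx":0,"ry":0,"rz":0,"claw":0.06},{"x":-0.01,"y":-0.4,"z":0,"rx":0,"ry":0,"rz":0,"claw":0.06},{"x":-0.01,"y":-0.4,"z":0,"rx":0,"ry":0,"rz":0,"claw":0.06},{"x":-0.01,"y":-0.4,"z":-0.01,"rx":0,"ry":0,"rz":0,"claw":0.06},{"x":-0.01,"y":-0.4,"z":-0.01,"rx":0,"ry":0,"rz":0,"claw":0.06},{"x":-0.01,"y":-0.4,"z":-0.01,"rx":0,"ry":0,"rz":0,"claw":0.06},{"x":0,"y":-0.3,"z":0,"rx":0,"ry":0,"rz":0,"claw":0.06},{"x":0,"y":-0.2,"z":0,"rx":0,"ry":0,"rz":0,"claw":0.06},{"x":0,"y":-0.1,"z":0,"rx":0,"ry":0,"rz":0,"claw":0.06},{"x":0,"y":0,"z":0,"rx":0,"ry":0,"rz":0,"claw":0.06}]'
python3 -m jog '[{"x":0,"y":0,"z":-0.03,"rx":0,"ry":0,"rz":0,"claw":0.06},{"x":0,"y":0,"z":-0.12,"rx":0,"ry":0,"rz":0,"claw":0.06},{"x":0,"y":0,"z":-0.22,"rx":0,"ry":0,"rz":0,"claw":0.06},{"x":0,"y":0,"z":-1,"rx":0,"ry":0,"rz":0,"claw":0.06},{"x":0,"y":0.3,"z":-2,"rx":0,"ry":0,"rz":0,"claw":0.06},{"x":0,"y":0.3,"z":-2,"rx":0,"ry":0,"rz":0,"claw":0.06}]'
cat >> m.py <<'E'
def proj(p,P):
    c=(np.c_[P,np.ones(len(P))]@np.linalg.inv(p["pose"]).T)[:,:3]
    K=p["K"];return np.c_[K[0,0]*c[:,0]/-c[:,2]+K[0,2],K[1,1]*-c[:,1]/-c[:,2]+K[1,2]]
E
python3 -c "
from m import *
rep(('scene','side',))
p=arm.get_image('side');u=[cv2.resize(p['img'][150:235,205:300],None,fx=6,fy=6,interpolation=2)]
cv2.imwrite('pics/s2.png',u[0])"
```

```text
time: 25.15
position: [0.5615, 0.0534, 0.0714]
tcp_rot: [-180.0, -0.0, -10.5]
force: [-2.0, -0.8, 5.4]
grip_width: 0.0058
gripper_force: 2.7
time: 25.98
position: [0.5661, 0.0814, 0.0716]
tcp_rot: [-180.0, -0.0, -10.5]
force: [-2.4, 1.2, 5.6]
grip_width: 0.0057
gripper_force: 2.9
time: 26.48
position: [0.5645, 0.0749, 0.126]
tcp_rot: [180.0, 0.1, -10.5]
force: [0.2, -0.8, 0.8]
grip_width: 0.0057
gripper_force: 0.0
t 26.48 tcp [0.5645 0.0749 0.126 ] [ 1.7999e+02  7.0000e-02 -1.0470e+01] F [ 0.17 -0.77  0.85] w 0.0057
scene tin y@.56 0.0741 ang -8.18 z 0.0349 ext [0.522 0.629] n 500
side tin y@.56 0.0773 ang -9.84 z 0.0380 ext [0.518 0.616] n 573
   line y@.56 0.0667 ang -15.74 n 32 z 0.1226
```

View pics/s2.png

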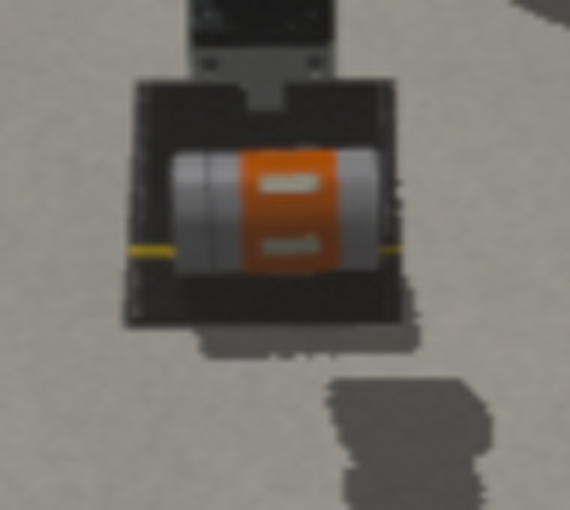

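The picture shows the tin lying over the yellow line, with the line's ends visible at (150,251) and (390,248). I'll check that with a silhouette fit in each camera.

```bash
cat > sil.py <<'E'
from m import *
from scipy.optimize import minimize
def sil(n):
    p=arm.get_image(n);X=cloud(p)
    h=cv2.cvtColor(p["img"],cv2.COLOR_BGR2HSV)
    # yellow pixels near the nominal line, on the mat plane by ray intersection at z=.0054 (+cam z bias ignored)
    v,u=np.mgrid[:384,:512];K=p["K"]
    r=np.stack([(u-K[0,2])/K[0,0],-(v-K[1,2])/K[1,1],-np.ones(u.shape)],-1)@p["pose"][:3,:3].T
    o=p["pose"][:3,3]
    pl=lambda z:o+r*((z-o[2])/r[...,2])[...,None]
    G=pl(.0054);d=(G[...,1]-.0772+(G[...,0]-.56)*.189)*.983
    m=(h[...,0]>18)&(h[...,0]<36)&(h[...,1]>90)&(abs(d)<.012)&(abs(G[...,0]-.565)<.085)
    w=h[...,1][m].astype(float);Y=G[m];a=np.polyfit(Y[:,0]-.56,Y[:,1],1,w=w);print(n,"line ends: n",m.sum(),"y@.56 %.4f ang %.2f"%(a[1],np.degrees(np.arctan(a[0]))),Y[:,0].min().round(3),Y[:,0].max().round(3))
    R=arm.outline_of("tin",p)[0]["region"].astype(np.uint8)
    S=4;x0,y0=np.argwhere(R).min(0)-12;x1,y1=np.argwhere(R).max(0)+12
    Rb=cv2.resize(R[x0:x1,y0:y1].astype(np.float32),None,fx=S,fy=S,interpolation=cv2.INTER_LINEAR)
    th=np.linspace(0,2*np.pi,60)
    def img(k):
        cx,cy,an=k;t=np.array([np.cos(an),np.sin(an),0]);nn=np.array([-t[1],t[0],0])
        P=np.vstack([np.array([cx,cy,.0384])+s*t*.055+.033*(np.cos(th)[:,None]*nn+np.sin(th)[:,None]*np.array([0,0,1.])) for s in(-1,1)])
        q=(proj(p,P)-[y0,x0]+.5)*S-.5
        H=cv2.convexHull(q.astype(np.float32));I=np.zeros(Rb.shape,np.uint8);cv2.fillPoly(I,[(H*16).astype(np.int32)],1,shift=4);return I
    f=lambda k:np.abs(img(k)-Rb).sum()/Rb.sum()
    b=min((minimize(f,[.565,y,-.17],method="Nelder-Mead",options=dict(initial_simplex=[[.565,y,-.17],[.571,y,-.17],[.565,y+.005,-.17],[.565,y,-.12]])) for y in(.070,.076,.082)),key=lambda q:q.fun)
    cx,cy,an=b.x;print("  sil tin",b.x[:2].round(4),np.degrees(an).round(2),"err",round(b.fun,3),"line-tin along n %.4f"%((a[1]+(cx-.56)*a[0]-cy)*.983))
if __name__=="__main__":
    for n in("side","scene"):sil(n)
E
python3 sil.py
```

```text
side line ends: n 23 y@.56 0.0779 ang -11.01 0.491 0.637
  sil tin [0.568  0.0738] -6.65 err 0.081 line-tin along n 0.0025
scene line ends: n 3 y@.56 0.1123 ang -34.93 0.631 0.636
  sil tin [0.5767 0.0674] -10.03 err 0.062 line-tin along n 0.0327
```

```bash
python3 -m jog '[{"x":0,"y":2,"z":-3,"rx":0,"ry":0,"rz":0,"claw":0.06},{"x":0,"y":2,"z":-3,"rx":0,"ry":0,"rz":0,"claw":0.06},{"x":0,"y":2,"z":-3,"rx":0,"ry":0,"rz":0,"claw":0.06},{"x":0,"y":0,"z":0,"rx":0,"ry":0,"rz":0,"claw":0.06}]'
python3 -c "
from sil import *
p=arm.get_image('wrist');cv2.imwrite('pics/w2.png',p['img']);print(p['pose'].round(3))
sil('wrist')
rep(('wrist','side','scene'))"
```

```text
time: 27.27
position: [0.5557, 0.0122, 0.2201]
tcp_rot: [-180.0, -0.4, -10.7]
force: [-0.0, -0.4, 0.7]
grip_width: 0.0059
gripper_force: 0.0
[[-0.186  0.956  0.225  0.623]
 [-0.983 -0.181 -0.043  0.001]
 [-0.    -0.23   0.973  0.4  ]
 [ 0.     0.     0.     1.   ]]
wrist line ends: n 49 y@.56 0.0785 ang -10.86 0.49 0.638
  sil tin [0.5722 0.0762] -9.01 err 0.041 line-tin along n -0.0001
t 27.42 tcp [0.5538 0.0161 0.2146] [-1.800e+02  3.000e-02 -1.049e+01] F [1.06 0.56 0.27] w 0.0057
wrist tin y@.56 0.0782 ang -9.36 z 0.0386 ext [0.52  0.624] n 4103
   line y@.56 -0.0141 ang 69.45 n 1258 z 0.3292
side tin y@.56 0.0772 ang -9.78 z 0.0383 ext [0.517 0.616] n 598
   line y@.56 0.0729 ang -13.56 n 16 z 0.0255
scene tin y@.56 0.0738 ang -8.08 z 0.0351 ext [0.522 0.63 ] n 521
```

View pics/w2.png

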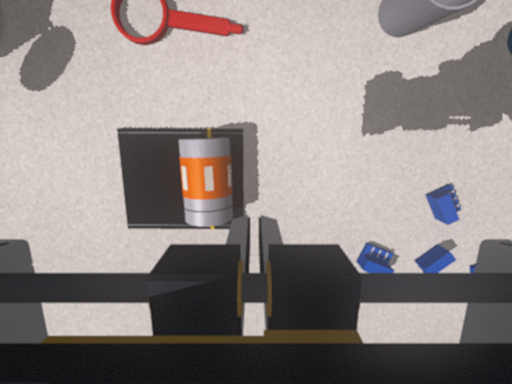

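The wrist picture shows the tin at (205,180) centred on the yellow line, whose ends show at (210,130) and (213,227). The silhouette fit gives 0 mm offset. The chosen chock is at (443,203). I'll measure it, turn the tool and open the fingers.

```bash
python3 -c "
from m import *
p=arm.get_image('wrist');X=cloud(p)
C=X[np.hypot(X[...,0]-.465,X[...,1]+.258)<.04];t=C[C[:,2]>.024];print(len(t),t.mean(0),cv2.minAreaRect((t[:,:2]*1000).astype(np.float32)))
t=C[(C[:,2]>.006)];print(len(t),cv2.minAreaRect((t[:,:2]*1000).astype(np.float32)))
for q in('chock','toe'):print(q,[(round(d['p'],2),np.round(d['at'],3)) for d in arm.place_of(q,p)])
"
python3 -m jog '[{"x":0,"y":0,"z":0,"rx":0,"ry":0,"rz":-7,"claw":0.7},{"x":0,"y":0,"z":0,"rx":0,"ry":0,"rz":-7,"claw":0.7},{"x":0,"y":0,"z":0,"rx":0,"ry":0,"rz":-7,"claw":0.7},{"x":0,"y":0,"z":0,"rx":0,"ry":0,"rz":-7,"claw":0.7},{"x":0,"y":0,"z":0,"rx":0,"ry":0,"rz":-7,"claw":0.7},{"x":0,"y":0,"z":0,"rx":0,"ry":0,"rz":-7,"claw":0.7},{"x":0,"y":0,"z":0,"rx":0,"ry":0,"rz":-7,"claw":0.7},{"x":0,"y":0,"z":0,"rx":0,"ry":0,"rz":-7,"claw":0.7},{"x":0,"y":0,"z":0,"rx":0,"ry":0,"rz":-7,"claw":0.7},{"x":0,"y":0,"z":0,"rx":0,"ry":0,"rz":-7,"claw":0.7},{"x":0,"y":0,"z":0,"rx":0,"ry":0,"rz":-7,"claw":0.7},{"x":0,"y":0,"z":0,"rx":0,"ry":0,"rz":-7,"claw":0.7},{"x":0,"y":0,"z":0,"rx":0,"ry":0,"rz":-7,"claw":0.7},{"x":0,"y":0,"z":0,"rx":0,"ry":0,"rz":-7,"claw":0.7},{"x":0,"y":0,"z":0,"rx":0,"ry":0,"rz":-7,"claw":0.7},{"x":0,"y":0,"z":0,"rx":0,"ry":0,"rz":-7,"claw":0.7},{"x":0,"y":0,"z":0,"rx":0,"ry":0,"rz":-7,"claw":0.7},{"x":0,"y":0,"z":0,"rx":0,"ry":0,"rz":0,"claw":0.7}]'
```

```text
469 [ 0.4666093  -0.24698676  0.02960033] ((465.8227844238281, -248.38400268554688), (44.145042419433594, 19.126827239990234), 16.0850830078125)
906 ((468.10211181640625, -256.7986755371094), (45.498226165771484, 37.05567932128906), 17.572622299194336)
chock [(0.88, array([ 0.375, -0.241,  0.001])), (0.66, array([ 0.468, -0.26 ,  0.002])), (0.57, array([ 0.393, -0.148,  0.001]))]
toe [(0.75, array([ 0.409, -0.156,  0.009])), (0.74, array([ 0.47 , -0.277,  0.013])), (0.73, array([ 0.355, -0.248,  0.006]))]
time: 29.37
position: [0.5539, 0.0158, 0.215]
tcp_rot: [-180.0, -0.0, 108.9]
force: [0.7, -0.4, -0.5]
grip_width: 0.0659
gripper_force: 0.0
```

```bash
python3 -m jog '[{"x":-3.17,"y":-2.43,"z":0,"rx":0,"ry":0,"rz":0.2,"claw":0.7},{"x":-3.17,"y":-2.43,"z":0,"rx":0,"ry":0,"rz":0.2,"claw":0.7},{"x":-3.17,"y":-2.43,"z":0,"rx":0,"ry":0,"rz":0.2,"claw":0.7},{"x":-3.17,"y":-2.43,"z":0,"rx":0,"ry":0,"rz":0.2,"claw":0.7},{"x":-3.17,"y":-2.43,"z":0,"rx":0,"ry":0,"rz":0.2,"claw":0.7},{"x":-3.17,"y":-2.43,"z":0,"rx":0,"ry":0,"rz":0.2,"claw":0.7},{"x":-3.17,"y":-2.43,"z":0,"rx":0,"ry":0,"rz":0,"claw":0.7},{"x":0,"y":0,"z":3,"rx":0,"ry":0,"rz":0,"claw":0.7},{"x":0,"y":0,"z":3,"rx":0,"ry":0,"rz":0,"claw":0.7},{"x":0,"y":0,"z":3,"rx":0,"ry":0,"rz":0,"claw":0.7},{"x":0,"y":0,"z":2,"rx":0,"ry":0,"rz":0,"claw":0.7},{"x":0,"y":0,"z":0,"rx":0,"ry":0,"rz":0,"claw":0.7}]'
python3 -c "
from m import *
for n in('wrist','side'):
    p=arm.get_image(n);X=cloud(p)
    C=X[np.hypot(X[...,0]-.465,X[...,1]+.258)<.04];C=C[C[:,2]<.035];t=C[C[:,2]>.024]
    if len(t)>5:print(n,len(t),t.mean(0),cv2.minAreaRect((t[:,:2]*1000).astype(np.float32)))
"
```

```text
time: 30.37
position: [0.4584, -0.2466, 0.1017]
tcp_rot: [-179.8, -0.2, 107.1]
force: [0.2, 0.4, -0.6]
grip_width: 0.0657
gripper_force: 0.0
wrist 852 [ 0.46372769 -0.24821022  0.02977227] ((463.9974365234375, -248.65184020996094), (42.73431396484375, 17.75682830810547), 16.78008460998535)
side 107 [ 0.46311362 -0.251325    0.02894606] ((463.5975341796875, -250.5165252685547), (43.582069396972656, 19.789892196655273), 16.341266632080078)
```

```bash
python3 -m jog '[{"x":0,"y":0,"z":2,"rx":0,"ry":0,"rz":0,"claw":0.7},{"x":0,"y":0,"z":2,"rx":0,"ry":0,"rz":0.5,"claw":0.7},{"x":0,"y":0,"z":0,"rx":0,"ry":0,"rz":0,"claw":0.7},{"x":0,"y":0,"z":0,"rx":0,"ry":0,"rz":0,"claw":0.7}]'
```

```text
time: 30.8
position: [0.4608, -0.2476, 0.0663]
tcp_rot: [180.0, 0.0, 106.8]
force: [0.6, 0.0, 1.2]
grip_width: 0.0658
gripper_force: 0.0
```

```bash
python3 -m jog '[{"x":-0.25,"y":0.25,"z":0,"rx":0,"ry":0,"rz":0,"claw":0.7},{"x":0,"y":0,"z":1.5,"rx":0,"ry":0,"rz":0,"claw":0.7},{"x":0,"y":0,"z":1.5,"rx":0,"ry":0,"rz":0,"claw":0.7},{"x":0,"y":0,"z":1.5,"rx":0,"ry":0,"rz":0,"claw":0.7},{"x":0,"y":0,"z":1.0,"rx":0,"ry":0,"rz":0,"claw":0.7},{"x":0,"y":0,"z":0.4,"rx":0,"ry":0,"rz":0,"claw":0.7},{"x":0,"y":0,"z":0,"rx":0,"ry":0,"rz":0,"claw":0.7},{"x":0,"y":0,"z":0,"rx":0,"ry":0,"rz":0,"claw":0.3},{"x":0,"y":0,"z":0,"rx":0,"ry":0,"rz":0,"claw":0.3},{"x":0,"y":0,"z":0,"rx":0,"ry":0,"rz":0,"claw":0.3},{"x":0,"y":0,"z":0,"rx":0,"ry":0,"rz":0,"claw":0.3},{"x":0,"y":0,"z":0,"rx":0,"ry":0,"rz":0,"claw":0.3},{"x":0,"y":0,"z":0,"rx":0,"ry":0,"rz":0,"claw":0.3}]' 15
```

```text
time: 31.88
position: [0.4638, -0.2494, 0.0067]
tcp_rot: [180.0, 0.0, 106.8]
force: [-0.4, 0.9, 7.3]
grip_width: 0.0438
gripper_force: 15.0
```

```bash
python3 -m jog '[{"x":0,"y":0,"z":-2,"rx":0,"ry":0,"rz":0,"claw":0.3},{"x":0,"y":0,"z":-4,"rx":0,"ry":0,"rz":0,"claw":0.3},{"x":0,"y":0,"z":-4,"rx":0,"ry":0,"rz":5.3,"claw":0.3},{"x":0,"y":0,"z":-4,"rx":0,"ry":0,"rz":5.3,"claw":0.3},{"x":0,"y":0,"z":-2,"rx":0,"ry":0,"rz":5.3,"claw":0.3},{"x":0,"y":0,"z":0,"rx":0,"ry":0,"rz":5.3,"claw":0.3},{"x":0,"y":0,"z":0,"rx":0,"ry":0,"rz":5.3,"claw":0.3},{"x":4.05,"y":0.49,"z":0,"rx":0,"ry":0,"rz":0,"claw":0.3},{"x":4.05,"y":0.49,"z":0,"rx":0,"ry":0,"rz":0,"claw":0.3},{"x":4.05,"y":0.49,"z":0,"rx":0,"ry":0,"rz":0,"claw":0.3},{"x":4.05,"y":0.49,"z":0,"rx":0,"ry":0,"rz":0,"claw":0.3},{"x":4.05,"y":0.49,"z":0,"rx":0,"ry":0,"rz":0,"claw":0.3},{"x":4.05,"y":0.49,"z":0,"rx":0,"ry":0,"rz":0,"claw":0.3},{"x":4.05,"y":0.49,"z":0,"rx":0,"ry":0,"rz":0,"claw":0.3},{"x":4.05,"y":0.49,"z":0,"rx":0,"ry":0,"rz":0,"claw":0.3},{"x":4.05,"y":0.49,"z":0,"rx":0,"ry":0,"rz":0,"claw":0.3},{"x":4.05,"y":0.49,"z":0,"rx":0,"ry":0,"rz":0,"claw":0.3},{"x":0,"y":0,"z":0,"rx":0,"ry":0,"rz":0,"claw":0.3},{"x":0,"y":0,"z":0,"rx":0,"ry":0,"rz":0,"claw":0.3}]'
python3 -c "
from m import *
rep(('side','scene','wrist'))
s=arm.sense();c=s['position'];R=s['tcp_rot'][2]
ex=np.array([np.cos(np.radians(R)),np.sin(np.radians(R))]);ey=np.array([-ex[1],ex[0]])
for n in('side','wrist'):
    p=arm.get_image(n);X=cloud(p);h=cv2.cvtColor(p['img'],cv2.COLOR_BGR2HSV)
    m=(h[...,0]>100)&(h[...,0]<130)&(h[...,1]>120)&(np.hypot(X[...,0]-c[0],X[...,1]-c[1])<.05)&(abs(X[...,2]-c[2])<.04)
    P=X[m];
    if m.sum()>10:
        q=(P[:,:2]-c[:2]);print(n,m.sum(),'x',np.percentile(q@ex,[2,98]).round(4),'y',np.percentile(q@ey,[2,98]).round(4),'z',np.percentile(P[:,2]-c[2],[2,98]).round(4))
"
```

```text
time: 33.47
position: [0.5796, 0.1445, 0.1659]
tcp_rot: [-180.0, -0.0, 80.5]
force: [0.5, -0.7, -0.9]
grip_width: 0.044
gripper_force: 15.0
t 33.47 tcp [0.5796 0.1445 0.1659] [-1.7996e+02 -5.0000e-02  8.0540e+01] F [ 0.52 -0.73 -0.85] w 0.044
side tin y@.56 0.0771 ang -9.29 z 0.0382 ext [0.516 0.616] n 625
   line y@.56 0.1127 ang 9.57 n 42 z 0.1748
scene tin y@.56 0.0739 ang -8.08 z 0.0349 ext [0.524 0.629] n 478
wrist tin y@.56 0.0776 ang -9.01 z 0.0381 ext [0.527 0.607] n 128
side 161 x [-0.0295  0.0052] y [-0.0216  0.0185] z [-0.0004  0.0251]
wrist 3289 x [-0.0246  0.0099] y [-0.0226  0.0193] z [-0.0026  0.0244]
```

```bash
python3 -m jog '[{"x":0,"y":0,"z":2,"rx":0,"ry":0,"rz":0,"claw":0.3},{"x":0,"y":0,"z":3,"rx":0,"ry":0,"rz":0,"claw":0.3},{"x":0,"y":0,"z":3,"rx":0,"ry":0,"rz":0,"claw":0.3},{"x":0,"y":0,"z":3,"rx":0,"ry":0,"rz":0,"claw":0.3},{"x":0,"y":0,"z":2,"rx":0,"ry":0,"rz":0,"claw":0.3},{"x":0,"y":0,"z":1,"rx":0,"ry":0,"rz":0,"claw":0.3},{"x":0,"y":0,"z":0.8,"rx":0,"ry":0,"rz":0,"claw":0.3},{"x":0,"y":0,"z":0,"rx":0,"ry":0,"rz":0,"claw":0.3},{"x":0,"y":0,"z":0,"rx":0,"ry":0,"rz":0,"claw":0.3},{"x":0,"y":0,"z":0.07,"rx":0,"ry":0,"rz":0,"claw":0.3},{"x":0,"y":0,"z":0.07,"rx":0,"ry":0,"rz":0,"claw":0.3},{"x":0,"y":0,"z":0,"rx":0,"ry":0,"rz":0,"claw":0.3}]'
```

```text
time: 34.87
position: [0.5804, 0.1418, 0.0175]
tcp_rot: [179.9, -0.0, 80.3]
force: [0.0, 0.3, -0.6]
grip_width: 0.0435
gripper_force: 15.0
```

```bash
python3 -m jog '[{"x":0,"y":0,"z":0.15,"rx":0,"ry":0,"rz":0,"claw":0.3},{"x":0,"y":0,"z":0.15,"rx":0,"ry":0,"rz":0,"claw":0.3},{"x":0,"y":0,"z":0.07,"rx":0,"ry":0,"rz":0,"claw":0.3},{"x":0,"y":0,"z":0.07,"rx":0,"ry":0,"rz":0,"claw":0.3},{"x":0,"y":0,"z":0,"rx":0,"ry":0,"rz":0,"claw":0.3},{"x":0,"y":0,"z":0,"rx":0,"ry":0,"rz":0,"claw":0.3}]'
```

```text
time: 35.37
position: [0.5799, 0.1418, 0.0123]
tcp_rot: [-180.0, -0.0, 80.3]
force: [0.1, 0.1, 0.2]
grip_width: 0.044
gripper_force: 15.0
```

```bash
python3 -m jog '[{"x":0,"y":0,"z":0.04,"rx":0,"ry":0,"rz":0,"claw":0.3},{"x":0,"y":0,"z":0.04,"rx":0,"ry":0,"rz":0,"claw":0.3},{"x":0,"y":0,"z":0,"rx":0,"ry":0,"rz":0,"claw":0.3},{"x":0,"y":0,"z":0,"rx":0,"ry":0,"rz":0,"claw":0.3}]'
```

```text
time: 35.7
position: [0.5799, 0.1418, 0.0121]
tcp_rot: [180.0, 0.0, 80.3]
force: [-4.1, -1.3, 10.9]
grip_width: 0.0438
gripper_force: 15.0
```

```bash
python3 -m jog '[{"x":0,"y":0,"z":-0.05,"rx":0,"ry":0,"rz":0,"claw":0.3},{"x":-0.2,"y":0,"z":0,"rx":0,"ry":0,"rz":0,"claw":0.3},{"x":-0.3,"y":0,"z":0,"rx":0,"ry":0,"rz":0,"claw":0.3},{"x":-0.3,"y":0,"z":0,"rx":0,"ry":0,"rz":0,"claw":0.3},{"x":-0.2,"y":0,"z":0,"rx":0,"ry":0,"rz":0,"claw":0.3},{"x":-0.1,"y":0,"z":0,"rx":0,"ry":0,"rz":0,"claw":0.3},{"x":-0.1,"y":0,"z":0,"rx":0,"ry":0,"rz":0,"claw":0.3},{"x":0,"y":0,"z":0,"rx":0,"ry":0,"rz":0,"claw":0.3},{"x":0,"y":0,"z":0,"rx":0,"ry":0,"rz":0,"claw":0.3}]'
python3 -c "
from m import *
rep(('side','scene'))
p=arm.get_image('side');cv2.imwrite('pics/s3.png',cv2.resize(p['img'][140:235,205:305],None,fx=6,fy=6,interpolation=2))"
```

```text
time: 36.45
position: [0.578, 0.1297, 0.0122]
tcp_rot: [180.0, 0.0, 80.3]
force: [1.2, 0.5, 4.7]
grip_width: 0.0437
gripper_force: 15.0
t 36.45 tcp [0.578  0.1297 0.0122] [1.7999e+02 1.0000e-02 8.0300e+01] F [1.18 0.46 4.71] w 0.0437
side tin y@.56 0.0771 ang -9.56 z 0.0381 ext [0.518 0.615] n 561
   line y@.56 0.1009 ang 7.74 n 26 z 0.0509
scene tin y@.56 0.0744 ang -7.80 z 0.0356 ext [0.524 0.63 ] n 503
```

```bash
python3 -m jog '[{"x":-0.1,"y":0,"z":0,"rx":0,"ry":0,"rz":0,"claw":0.3},{"x":-0.1,"y":0,"z":0,"rx":0,"ry":0,"rz":0,"claw":0.3},{"x":-0.05,"y":0,"z":0,"rx":0,"ry":0,"rz":0,"claw":0.3},{"x":0,"y":0,"z":0,"rx":0,"ry":0,"rz":0,"claw":0.3},{"x":0,"y":0,"z":0,"rx":0,"ry":0,"rz":0,"claw":0.3}]'
python3 -c "
from m import *
rep(('side','scene','side'))
p=arm.get_image('side')
for i in range(2):
    p=arm.get_image('side')
    for q in('toe','chock'):print(q,[(round(d['p'],2),np.round(d['at'],4)) for d in arm.place_of(q,p) if d['at'][1]>0])
"
```

```text
time: 37.12
position: [0.5775, 0.1277, 0.0122]
tcp_rot: [180.0, -0.0, 80.3]
force: [0.4, 2.9, 5.2]
grip_width: 0.0438
gripper_force: 15.0
t 37.12 tcp [0.5775 0.1277 0.0122] [ 1.800e+02 -2.000e-02  8.032e+01] F [0.4  2.87 5.19] w 0.0438
side tin y@.56 0.0770 ang -9.43 z 0.0381 ext [0.517 0.615] n 571
   line y@.56 0.1076 ang 15.98 n 30 z 0.0668
scene tin y@.56 0.0741 ang -8.46 z 0.0349 ext [0.524 0.628] n 503
side tin y@.56 0.0768 ang -9.25 z 0.0382 ext [0.519 0.615] n 570
   line y@.56 0.1067 ang 16.51 n 29 z 0.0650
toe [(0.42, array([0.5723, 0.1023, 0.0174]))]
chock [(0.52, array([0.5767, 0.1176, 0.0045]))]
toe [(0.6, array([0.5732, 0.1051, 0.0186]))]
chock [(0.52, array([0.5751, 0.1187, 0.004 ]))]
```

```bash
python3 -m jog '[{"x":-0.05,"y":0,"z":-0.02,"rx":0,"ry":0,"rz":0,"claw":0.3},{"x":-0.05,"y":0,"z":0,"rx":0,"ry":0,"rz":0,"claw":0.3},{"x":0,"y":0,"z":0,"rx":0,"ry":0,"rz":0,"claw":0.3},{"x":0,"y":0,"z":0,"rx":0,"ry":0,"rz":0,"claw":0.3}]'
python3 -c "
from m import *
rep(('side','side','scene'))"
```

```text
time: 38.1
position: [0.5772, 0.1263, 0.0121]
tcp_rot: [-180.0, 0.0, 80.3]
force: [-0.5, 0.8, 2.9]
grip_width: 0.0438
gripper_force: 15.0
t 38.1 tcp [0.5772 0.1263 0.0121] [-1.7998e+02  1.0000e-02  8.0300e+01] F [-0.51  0.76  2.89] w 0.0438
side tin y@.56 0.0772 ang -8.76 z 0.0381 ext [0.519 0.617] n 567
   line y@.56 0.1085 ang 17.77 n 34 z 0.0753
side tin y@.56 0.0770 ang -9.22 z 0.0383 ext [0.518 0.613] n 565
   line y@.56 0.1068 ang 17.80 n 31 z 0.0698
scene tin y@.56 0.0743 ang -8.14 z 0.0352 ext [0.523 0.629] n 507
```

```bash
python3 -m jog '[{"x":-0.05,"y":0,"z":0,"rx":0,"ry":0,"rz":0,"claw":0.3},{"x":-0.05,"y":0,"z":0,"rx":0,"ry":0,"rz":0,"claw":0.3},{"x":0,"y":0,"z":0,"rx":0,"ry":0,"rz":0,"claw":0.3},{"x":0,"y":0,"z":0,"rx":0,"ry":0,"rz":0,"claw":0.3}]'
python3 -c "
from m import *
rep(('side','side','scene'))"
```

```text
time: 38.73
position: [0.5771, 0.1254, 0.0122]
tcp_rot: [-180.0, 0.0, 80.3]
force: [-0.1, 1.2, 1.1]
grip_width: 0.0437
gripper_force: 15.0
t 38.73 tcp [0.5771 0.1254 0.0122] [-1.7999e+02  1.0000e-02  8.0300e+01] F [-0.12  1.19  1.09] w 0.0437
side tin y@.56 0.0760 ang -9.89 z 0.0379 ext [0.517 0.617] n 615
   line y@.56 0.1082 ang 16.96 n 35 z 0.0772
side tin y@.56 0.0757 ang -9.35 z 0.0381 ext [0.517 0.617] n 592
   line y@.56 0.1086 ang 17.80 n 34 z 0.0791
scene tin y@.56 0.0729 ang -9.91 z 0.0351 ext [0.524 0.629] n 498
```

```bash
python3 -m jog '[{"x":0,"y":0,"z":0,"rx":0,"ry":0,"rz":0,"claw":0.55},{"x":0,"y":0,"z":0,"rx":0,"ry":0,"rz":0,"claw":0.65},{"x":0,"y":0,"z":0,"rx":0,"ry":0,"rz":0,"claw":0.65},{"x":0,"y":0,"z":0,"rx":0,"ry":0,"rz":0,"claw":0.65},{"x":0,"y":0,"z":-0.5,"rx":0,"ry":0,"rz":0,"claw":0.65},{"x":0,"y":0,"z":-1,"rx":0,"ry":0,"rz":0,"claw":0.65},{"x":0,"y":0,"z":-2,"rx":0,"ry":0,"rz":0,"claw":0.65},{"x":0,"y":0,"z":-3,"rx":0,"ry":0,"rz":0,"claw":0.65},{"x":-1,"y":0,"z":-3,"rx":0,"ry":0,"rz":0,"claw":0.65},{"x":-1.5,"y":0,"z":-3,"rx":0,"ry":0,"rz":0,"claw":0.65},{"x":-1.5,"y":0,"z":-3,"rx":0,"ry":0,"rz":0,"claw":0.65},{"x":-1.5,"y":0,"z":-3,"rx":0,"ry":0,"rz":0,"claw":0.65},{"x":0,"y":0,"z":0,"rx":0,"ry":0,"rz":0,"claw":0.65},{"x":0,"y":0,"z":0,"rx":0,"ry":0,"rz":0,"claw":0.65}]'
python3 -c "
from sil import *
rep(('side','wrist','scene'))
sil('wrist');sil('side')
p=arm.get_image('wrist');X=cloud(p);h=cv2.cvtColor(p['img'],cv2.COLOR_BGR2HSV)
m=(h[...,0]>100)&(h[...,0]<130)&(h[...,1]>120)&(np.hypot(X[...,0]-.577,X[...,1]-.12)<.05)&(X[...,2]<.06);P=X[m];t=P[P[:,2]>.03];print(m.sum(),P[:,2].max(),cv2.minAreaRect((t[:,:2]*1000).astype(np.float32)))
cv2.imwrite('pics/w3.png',p['img'])"
```

```text
time: 40.2
position: [0.5687, 0.0706, 0.1997]
tcp_rot: [179.8, -0.0, 80.2]
force: [-0.7, -0.5, -0.4]
grip_width: 0.0609
gripper_force: 0.0
t 40.2 tcp [0.5687 0.0706 0.1997] [ 1.7979e+02 -3.0000e-02  8.0230e+01] F [-0.67 -0.46 -0.37] w 0.0609
side tin y@.56 0.0760 ang -9.25 z 0.0380 ext [0.517 0.617] n 587
   line y@.56 0.0761 ang 0.41 n 70 z 0.2477
wrist tin y@.56 0.0770 ang -9.29 z 0.0385 ext [0.519 0.623] n 4660
   line y@.56 0.0955 ang -10.43 n 3504 z 0.3140
scene tin y@.56 0.0729 ang -9.50 z 0.0348 ext [0.521 0.628] n 543
wrist line ends: n 59 y@.56 0.0806 ang -8.91 0.49 0.506
  sil tin [0.5705 0.0752] -9.11 err 0.031 line-tin along n 0.0037
side line ends: n 23 y@.56 0.0781 ang -10.86 0.491 0.637
  sil tin [0.5682 0.0752] -4.6 err 0.077 line-tin along n 0.0013
611 0.03820950970967085 ((577.7101440429688, 125.70248413085938), (17.05792808532715, 43.37263870239258), 80.31631469726562)
```

View pics/w3.png

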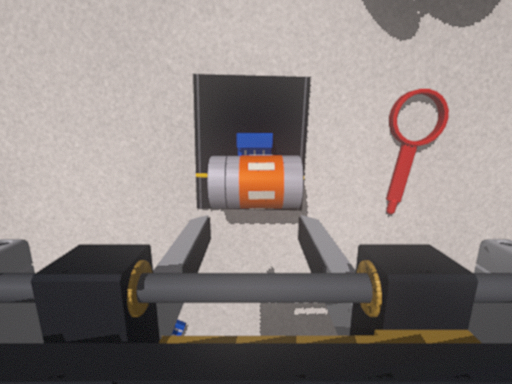

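The wrist picture shows the tin at (255,182), about 1.2 mm from the line centre and so within its 5 mm width. The chock is flat at (255,143), centred and touching the tin, and the gripper is clear.

```bash
python3 -c "
from workcell import arm
print(arm.hand_in())"
```

```text
the job is handed in; nothing more can be done
None
```

The job is handed in at about 40 s: the tin lies still on the yellow line, about 1.2 mm short of its centre, and the blue chock is flat on the mat, centred and touching the tin's far side; the tin rolled back off the step once before the climb that held, and no judging result came back.

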